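Put the small step ring away and wedge the dovetail lid shut

TASK

Lift the smallest step ring straight off the nest, leaving the other two nested where they are, and lay it flat in the pocket of the ring case. Then fetch the dovetail lid from its stand, put it down on the case's landing, narrow end towards the way, and let go; take it again another way and slide it along the tapered way until it wedges tight, its wide end flush with the mouth. Do not disturb the lens hood or the filter tin.

Things in the scene. Friction and masses are not known exactly. Their poses are not given: they have to be found in the camera images.
- case: Grey plastic ring case fixed to the shelf, 230 x 116 mm. Origin on the shelf under the middle of the mouth of its tapered way; +x runs along the way to the end wall. Flat deck 22 mm above the shelf: open landing without rails from x = -115 to 0 mm, then the way between two dovetail rails to x = 105. Cross wall at the far end: inner face x = 106, 6 mm thick, top 62 mm above the shelf.
- case_mouth (a point): Middle of the way's mouth at deck height (case x = 0, z = 22 mm), axes as the case. The way is 83.5 mm wide here at deck level and closes in 5 degrees per side to 66 mm at x = 100. The rails lean inward 25 degrees going up (undercut), tops 13 mm above the deck, so the lid enters only by sliding in along the deck from the landing.
- case_pocket (a point): Centre of the floor of the pocket sunk in the deck between the rails (case x = 50 mm, 4 mm above the shelf). The pocket is 88 mm long along the way (case x = 6 to 94), 46 mm wide and 18 mm deep, open above until the lid covers it. The ring goes here, anywhere along it; 40 mm ring plus fingers fit lengthwise.
- lid: Loose aluminium dovetail lid, 120 to 195 g, 100 mm long, 8 mm thick; underside 66 mm wide at the narrow end, 83.5 at the wide end. Origin: centre of its underside; +x to the narrow end. Home: x axis along the case's, origin 50 mm past the mouth, wide end flush with the mouth, 6 mm short of the end wall. The wedge stops it, not the wall; 10 to 15 N of push wedges it and it stays.
- lid_bar (a point): Top centre of the lid's grip bar, at lid x = +35 mm, 36 mm above its underside. Bar: 18 mm thick along x, 52 long along y, 28 high. Held across the thickness the lid cannot get home (bar ends 12 mm from the end wall, no room for a finger): hold its two ends, fingertips above the rails. If held off-centre it jams 2 to 8 mm short: let go and push the bar's rear: it then centres itself.
- lid_stand: Fixed brown wooden stand where the lid lies flat at the start on a 4 mm base, axes parallel to the lid's. Origin on the shelf under its centre. Side walls 54 mm high follow the lid's side edges 3 mm away; both x ends are open. The walls overtop the bar (40 mm) and stand 12 mm from its ends, so here the bar can be held only across its 18 mm thickness. Lift the lid straight up.
- ring_small: Smallest of three stepped aluminium rings, closed by its clear filter glass, loose, 35 g, 14 mm high, top of the nest. Origin: centre of its underside. Flange 40 mm across, 5 to 14 mm above the origin (23 to 32 mm above the shelf in the nest); below it a 31 mm spigot, 5 mm high, sits in the ring beneath. In the pocket it stands on its spigot, origin 4 mm above the shelf.
- ring_mid: Middle ring, 60 g, outer diameter 53 mm, its top 23 mm above the shelf, nested in the largest. Origin: centre of its underside, 9 mm above the shelf.
- ring_large: Largest ring, 90 g, outer diameter 64 mm, bottom of the nest, its top 14 mm above the shelf. Origin: centre of its underside, on the shelf.
- hood: Grey hard silicone lens hood, bystander, 74 mm across its upper rim, 42 mm high, open both ends. Origin: centre of its underside.
- tin: Round steel filter tin resting on its side, bystander, 62 mm diameter, 26 mm long along its own x. Origin: lowest point, on the shelf.
Things that resemble listed ones, but are neither listed nor needed, are in the scene too. Leave any red or turquoise look-alike of the lid alone.

How it is judged:
By the outcome, as a careful person would: the job done as asked, in the order asked, and still so for the second after the job is handed in, with the robot touching nothing.
It also fails if it takes over 72 s, if anything falls off the work surface, if the arm or the gripper's body presses on something with over 40 N, if the wrist force passes 120 N, or if a joint passes its speed limit or range.

ROBOT

A 7-joint arm with a two-finger parallel gripper is mounted at the origin on the work surface. World frame = base frame: x ahead of the robot, y to its left, z up, the work surface at z = 0. Lengths are in m, angles in degrees, forces in N, time in s.
With the tool pointing down it reaches from about 0.4 to 0.875 m from the base axis. Payload 6.5 kg.
Tool frame: the origin (TCP) lies on the mounting face of the last link; the fingertips stand 173 mm ahead of it and the grasp point (between the pads) lies 155 mm ahead of it (ctrl.tips_ahead is the distance from the TCP to the fingertips, in m); z points along the fingers, y is the direction in which the jaws open and shut (so a half turn about z gives the same grasp; the last joint's range is limited). The gripper opens to 85 mm and grips with 20 to 120 N. Pads are 22 mm wide; open, the fingers measure 114 mm over their backs; the gripper's body (76 mm by 85 mm) begins 54 mm behind the grasp point. The pads swing forward as they close: fully open they stand 13 mm farther back than shut.
Start: joints at [61.925, 30.733, -0.252, 88.115, 0.149, 61.152, -4.079], TCP at [0.267, -0.592, 0.405] pointing down, gripper open.
Joint ranges: [-154.64, 154.64], [-21.42, 123.67], [-72.66, 72.17], [13.99, 137.28], [-74.86, 254.86], [10.95, 109.41], [-158.01, 158.01]. Speed limits (degrees/s): [136.94, 136.94, 180, 180, 180, 180, 180].

INTERFACE

Orientations are given as [roll, pitch, yaw] about the fixed x, y, z axes, in that order (R = Rz(yaw) Ry(pitch) Rx(roll)).
In Python, from plant import status, vision, finish_job, ctrl gives the robot as it stands.
- The arm moves only by the tool arm_command, never from a script. Its argument "increments" is a list of rows, each an object with "linear": the shift along the tool's x, y, z in mm, a list of three; "turn": the turn about the tool's z in rad. A call has 1 to 8 rows; each row is the pose to reach, as a shift and turn from the pose commanded when the call began, along the tool's axes at that moment; what a row does not reach only later rows make up. A row lasts 1/8 s, in which the tool goes at most 62.5 mm and 10.7 degrees, less where a joint would pass 70% of its speed; a pose out of reach is approached as far as the arm can. A call with a gripper value outside its range is refused whole. "gripper" is the closure in counts, from 0 (fully open) to 255 (shut), set as the call begins (left out, the last holds). The fingers move at their own pace and stop on an object; the grip force is fixed at half the most. Time passes only in rows, so rows that repeat a pose let the fingers close. It gives the time, the measured TCP pose, the force and the opening at its end, in the units of the state.
- status.get_state(): the state, without advancing time (a new reading comes with each control period).
- vision.grab_frame(name): name is "side" or "top" or "wrist"; returns the picture (384x512x3 uint8, blue, green, red); there is no depth.
- vision.get_calibration(name): a dict with "camera_matrix" (3x3 intrinsics, pixels), "rvec" (rotation vector, rad) and "tvec" (3), from world to camera coordinates, as OpenCV has them. Camera axes: x right, y down, z forward; pixel columns grow to the right and rows downward; lengths in m; the calibration is good to about 2 mm. A picture is of the moment at which its call begins: read the wrist's pose just before it. get_calibration takes no time and is no camera call; for the wrist camera it gives the pose at the moment of the call.
- finish_job(): hands the job in, once; it reports no verdict.
The state is a dict: "time_s": time; "q": joint angles; "joint_velocities": joint speeds; "tau": joint torques, N m; "eef_pos": TCP position; "tcp_rot": TCP orientation; "force": force on the tool from outside, world axes, zero at the start; "wrist_torque": the same for the moment, N m; "width": opening from 0.0 (shut) to 1.0 (fully open).
Only numpy, scipy, OpenCV 4.12 (cv2) and the standard library are available. Lean on these libraries where they do the work, as an engineer would, in place of code of your own. Each camera call takes 0.05 s, during which the arm holds its last target.

## Working session

There is one attempt and no reset: what is moved stays moved. The work goes in short steps, Python scripts to look and compute and a tool call to move; the robot and the scene stay as the last step left them, time stands still between calls to the robot, and variables do not carry over. Pictures are saved under pics/ and viewed, and the job is handed in when it is done.

Besides the shell and the picture viewer there is one more tool, called after "Emit:" as name([rows], argument=value, ...), one row to a line, values as JSON. arm_command: Moves the arm, as the interface text tells. Its arguments: {"type":"object","properties":{"increments":{"type":"array"},"gripper":{"type":"number"}},"required":["increments"]}

```bash
ls; mkdir -p pics
python3 - <<'E'
from plant import status, vision, ctrl
import cv2
s=status.get_state();print(s, ctrl.tips_ahead)
for n in("side","top","wrist"):
    cv2.imwrite(f"pics/{n}0.png",vision.grab_frame(n))
    c=vision.get_calibration(n);print(n,c)
E
```

```text
pics
{'time_s': 0.0, 'q': array([61.92534034, 30.77882896, -0.25442439, 88.16989959,  0.1483352 ,
       61.15201715, -4.08204945]), 'joint_velocities': array([-0.08081112,  0.04795107, -0.00544162, -0.03495457, -0.00823022,
        0.02795405,  0.06936282]), 'tau': array([-5.14167277e-04, -5.83410215e+01,  1.04873501e+00, -2.59101963e+01,
        1.23456842e-02,  9.56046599e-03, -2.45485936e-06]), 'eef_pos': array([ 0.26716736, -0.59219863,  0.40380317]), 'tcp_rot': array([-1.79899811e+02,  6.75552258e-03,  2.42830029e+01]), 'force': array([ 0.48849372,  0.41363245, -0.10889011]), 'wrist_torque': array([-0.05222225, -0.02346011, -0.02285635]), 'width': 0.9973627965675778} 0.1734
side {'camera_matrix': array([[438.14645921,   0.        , 252.38884747],
       [  0.        , 438.14645921, 193.32351636],
       [  0.        ,   0.        ,   1.        ]]), 'rvec': array([ 0.51285163, -2.65202082,  1.21565721]), 'tvec': array([0.45083688, 0.14650778, 0.93907708])}
top {'camera_matrix': array([[453.1876907 ,   0.        , 251.92107367],
       [  0.        , 453.1876907 , 199.45906856],
       [  0.        ,   0.        ,   1.        ]]), 'rvec': array([ 2.21699877, -1.99703705,  0.20923712]), 'tvec': array([-0.05875362,  0.49405195,  0.93251554])}
wrist {'camera_matrix': array([[265.72948936,   0.        , 257.3941804 ],
       [  0.        , 265.72948936, 189.94765071],
       [  0.        ,   0.        ,   1.        ]]), 'rvec': array([-2.41669719,  1.56007252,  0.24206467]), 'tvec': array([-0.64916627, -0.03883661,  0.38001835])}
```

View pics/top0.png

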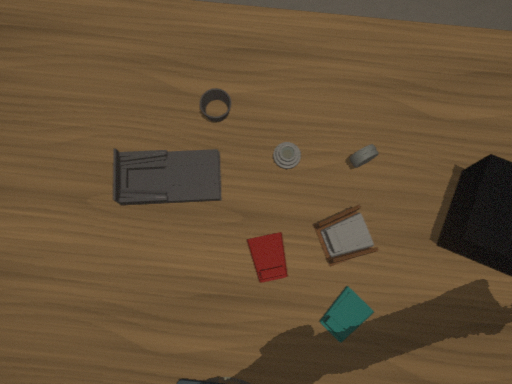

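View pics/side0.png

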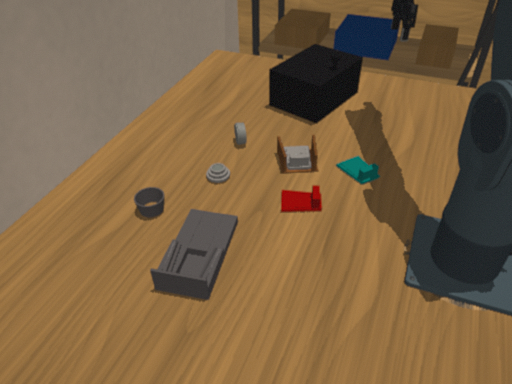

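View pics/wrist0.png

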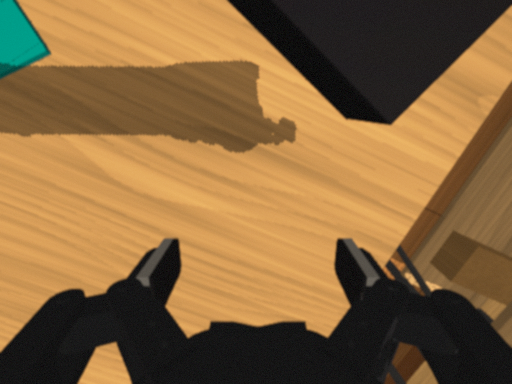

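The top view shows the case at about (168,177) with its end wall to the left at x≈118, the nest at (287,155), the stand with the lid at (347,237), the hood at (216,105) and the tin at (363,156). The red (268,257) and turquoise (347,314) lids are decoys. Next I'll zoom in and measure.

```bash
cat > h.py <<'E'
import numpy as np, cv2
from scipy.spatial.transform import Rotation as Ro
def ray(c,uv):
    K=c["camera_matrix"];R=cv2.Rodrigues(c["rvec"])[0];t=c["tvec"]
    p=np.asarray(uv,float).reshape(-1,2)
    d=np.c_[(p-[K[0,2],K[1,2]])/[K[0,0],K[1,1]],np.ones(len(p))]@R
    return -R.T@t,d
def onz(c,uv,z):
    o,d=ray(c,uv); s=(z-o[2])/d[:,2]; return (o+s[:,None]*d)
def proj(c,P):
    return cv2.projectPoints(np.asarray(P,float).reshape(-1,3),c["rvec"],c["tvec"],c["camera_matrix"],None)[0].reshape(-1,2)
E
python3 - <<'E'
from h import *
from plant import vision
c=vision.get_calibration("top")
print(ray(c,[[0,0]])[0], ray(vision.get_calibration("side"),[[0,0]])[0])
for n,uv,z in [("nest",(287,155),.02),("case wall",(118,177),.06),("landing end mid",(221,175),.022),("lid",(347,237),.012),("hood",(216,105),.02),("tin",(363,156),.03)]:
    print(n,onz(c,uv,z).round(3))
im=cv2.imread("pics/top0.png")
def crop(x0,y0,w,h,f,n): cv2.imwrite(n,cv2.resize(im[y0:y0+h,x0:x0+w],None,fx=f,fy=f,interpolation=cv2.INTER_CUBIC))
crop(105,135,130,80,6,"pics/c1.png");crop(265,130,130,140,4,"pics/c2.png")
E
```

```text
[ 0.29766291 -0.02489966  1.0138547 ] [0.16862054 0.73838336 0.7300283 ]
nest [[ 0.616 -0.075  0.02 ]]
case wall [[0.515 0.287 0.06 ]]
landing end mid [[0.552 0.069 0.022]]
lid [[ 0.443 -0.225  0.012]]
hood [[0.72  0.101 0.02 ]]
tin [[ 0.628 -0.246  0.03 ]]
```

View pics/c1.png

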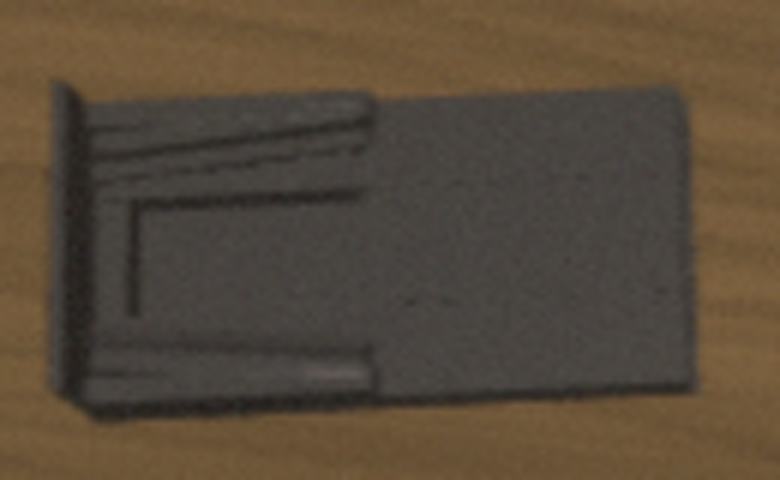

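View pics/c2.png

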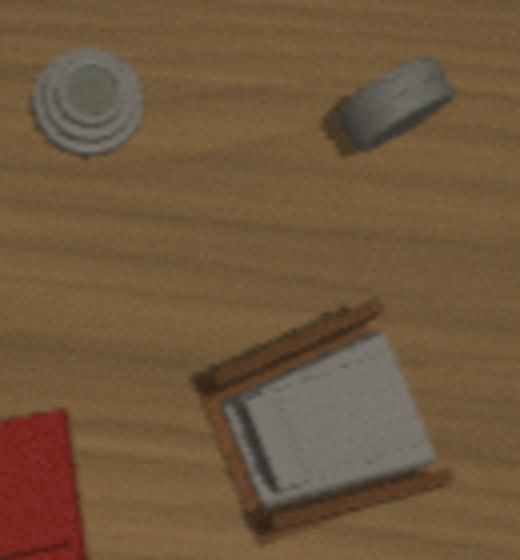

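```bash
cat >> h.py <<'E'
def tool(s=None):
    from plant import status
    s=s or status.get_state(); return np.array(s["eef_pos"]),Ro.from_euler("xyz",s["tcp_rot"],degrees=True).as_matrix(),s
def delta(target,yaw=None):
    p,R,s=tool(); d=R.T@(np.asarray(target)-p)*1000
    tr=None if yaw is None else np.deg2rad(((s["tcp_rot"][2]-yaw)+180)%360-180)
    print("t",round(s["time_s"],2),"pos",p.round(4),"rot",np.round(s["tcp_rot"],2),"shift mm",d.round(1),"turn",tr)
E
python3 - <<'E'
from h import *
from plant import vision
c=vision.get_calibration("wrist")
p,R,s=tool()
Rc=cv2.Rodrigues(c["rvec"])[0]; o=-Rc.T@c["tvec"]
print("cam in tool",(R.T@(o-p)).round(4),"axes (cols: cam x,y,z in tool)\n",(R.T@Rc.T).round(3))
c=vision.get_calibration("top")
cr=lambda L,x0,y0,f:(np.array(L,float)/f+[x0,y0])
P=onz(c,cr([(680,92),(695,384)],105,135,6),.022); print("landing end",P.round(4))
Q=onz(c,cr([(52,85),(52,392)],105,135,6),.062); print("wall",Q.round(4))
print("case dir",np.degrees(np.arctan2(*(Q.mean(0)-P.mean(0))[[1,0]])))
e=(P[0]-P[1]);print(np.linalg.norm(e),np.degrees(np.arctan2(e[1],e[0]))+90, np.linalg.norm((Q.mean(0)-P.mean(0))[:2]))
L=onz(c,cr([(222,405),(385,335),(435,460),(268,508)],265,130,4),.012);print("lid",L.round(4))
delta([0.616-.05,-0.075,.33],0)
E
```

```text
cam in tool [0.0772 0.0001 0.0311] axes (cols: cam x,y,z in tool)
 [[ 0.    -0.954 -0.3  ]
 [ 1.     0.    -0.   ]
 [ 0.001 -0.3    0.954]]
landing end [[0.6096 0.0818 0.022 ]
 [0.4973 0.0628 0.022 ]]
wall [[0.5756 0.3062 0.062 ]
 [0.4624 0.2872 0.062 ]]
case dir 98.72902126173744
0.11393138422307739 99.63471468055812 0.22701726491941826
lid [[ 0.4496 -0.1656  0.012 ]
 [ 0.4986 -0.2538  0.012 ]
 [ 0.4313 -0.2852  0.012 ]
 [ 0.3953 -0.195   0.012 ]]
t 0.15 pos [ 0.2672 -0.5923  0.404 ] rot [-179.92    0.     24.28] shift mm [ 485.1 -348.5   74.4] turn 0.4238118939138727
```

Run:
```python
from h import *
delta([0.30,-0.33,.404],9)
delta([0.616,-0.075,.33],9)
```

```text
t 0.15 pos [ 0.2672 -0.5923  0.404 ] rot [-179.92    0.     24.28] shift mm [ 137.8 -225.6    0.3] turn 0.26673226123438304
t 0.15 pos [ 0.2672 -0.5923  0.404 ] rot [-179.92    0.     24.28] shift mm [ 530.7 -328.    74.4] turn 0.26673226123438304
```

Emit:
arm_command([
  {"linear": [32,-53,0],"turn": 0},
  {"linear": [64,-105,0],"turn": 0.1},
  {"linear": [96,-157,0],"turn": 0.2},
  {"linear": [138,-226,0],"turn": 0.267},
  {"linear": [190,-239,0],"turn": 0.267},
  {"linear": [245,-254,10],"turn": 0.267},
  {"linear": [300,-268,20],"turn": 0.267},
  {"linear": [355,-282,30],"turn": 0.267},
], gripper=0)

```text
time_s: 1.15
eef_pos: [0.4761, -0.1881, 0.3744]
tcp_rot: [180.0, -0.0, 9.0]
force: [0.3, -1.8, -0.1]
width: 0.998
```

Run:
```python
from h import *
delta([0.616,-0.075,.33],9)
```

```text
t 1.15 pos [ 0.4761 -0.1881  0.3744] rot [ 1.7999e+02 -1.0000e-02  8.9800e+00] shift mm [155.8 -89.9  44.4] turn -0.0003297821090119475
```

Run:
```python
from h import *
from plant import vision
import json
c=vision.get_calibration("wrist"); im=vision.grab_frame("wrist")
cv2.imwrite("pics/w1.png",im); np.savez("w1.npz",**c)
cv2.imwrite("pics/w1b.png",cv2.resize(im,(768,576),interpolation=cv2.INTER_CUBIC))
```

```text
(no output)
```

View pics/w1b.png

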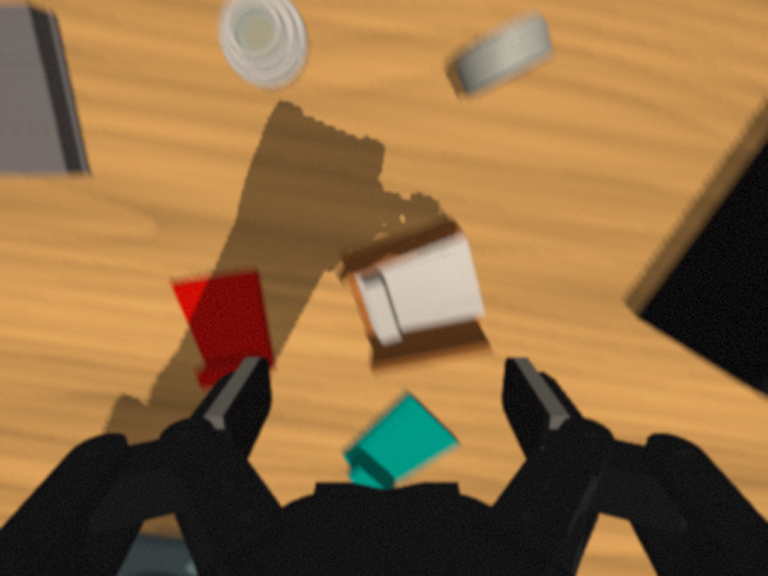

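Emit:
arm_command([
  {"linear": [52,-30,15]},
  {"linear": [104,-60,30]},
  {"linear": [156,-90,44]},
  {"linear": [156,-90,44]},
  {"linear": [156,-90,44]},
])

```text
invalid input at $.increments[0]: expected keys linear, turn
```

Run:
```python
from h import *
from plant import vision
c=vision.get_calibration("wrist"); im=vision.grab_frame("wrist")
cv2.imwrite("pics/w2.png",im); np.savez("w2.npz",**c)
cv2.imwrite("pics/w2b.png",cv2.resize(im,(768,576),interpolation=cv2.INTER_CUBIC))
delta([0.616,-0.075,.33],9)
```

```text
t 1.25 pos [ 0.4788 -0.184   0.3738] rot [-1.7983e+02 -1.3000e-01  9.5100e+00] shift mm [153.3 -84.7  44.4] turn 0.008966118122066378
```

View pics/w2b.png

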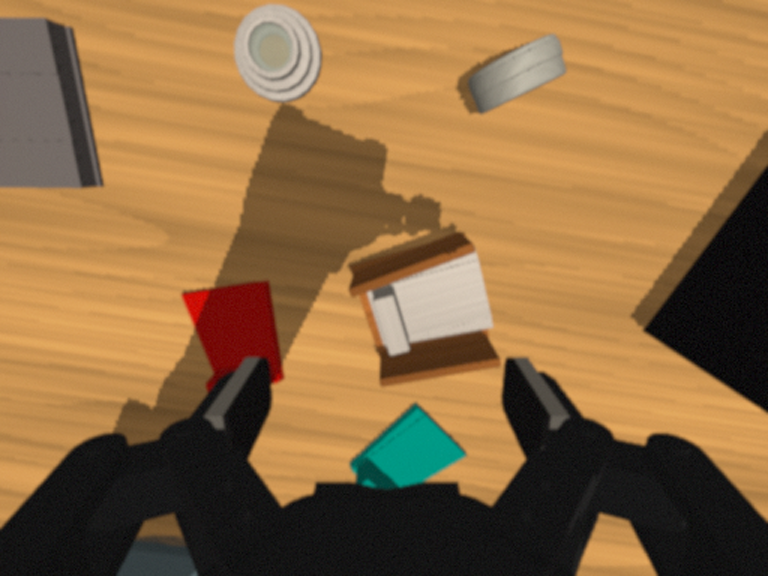

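The w2 view is sharp: the white lid and bar are at about (430,310) in the 768-wide picture, and the nest is at (278,52). The move was refused because "turn" was missing, so I'm repeating it.

Emit:
arm_command([
  {"linear": [52,-30,15],"turn": 0},
  {"linear": [104,-60,30],"turn": 0},
  {"linear": [156,-90,44],"turn": 0},
  {"linear": [156,-90,44],"turn": 0},
  {"linear": [156,-90,44],"turn": 0},
])

```text
time_s: 1.88
eef_pos: [0.6145, -0.0769, 0.3302]
tcp_rot: [180.0, 0.1, 9.0]
force: [0.5, -0.3, 0.1]
width: 0.998
```

Run:
```python
from h import *
from plant import vision
delta([0.616,-0.075,.33],9)
c=vision.get_calibration("wrist"); im=vision.grab_frame("wrist")
cv2.imwrite("pics/w3.png",im); np.savez("w3.npz",**c)
cv2.imwrite("pics/w3b.png",cv2.resize(im,(768,576),interpolation=cv2.INTER_CUBIC))
delta([0.616,-0.075,.33],9)
```

```text
t 1.88 pos [ 0.6145 -0.0769  0.3302] rot [1.7997e+02 9.0000e-02 8.9700e+00] shift mm [ 1.8 -1.7  0.2] turn -0.0005859198980668715
t 1.93 pos [ 0.6142 -0.0777  0.3306] rot [1.7995e+02 7.0000e-02 8.8900e+00] shift mm [ 2.2 -2.4  0.6] turn -0.001899236938588874
```

View pics/w3b.png

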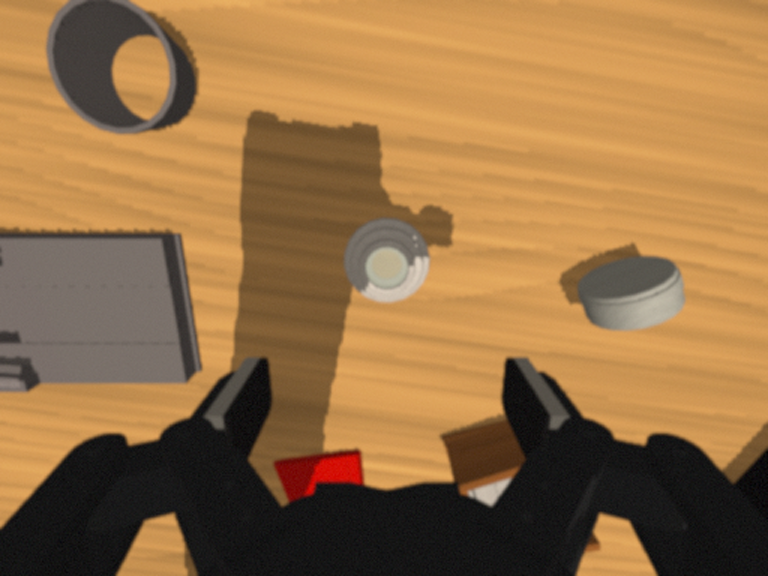

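Run:
```python
import cv2
im=cv2.imread("pics/w3.png")
cv2.imwrite("pics/w3n.png",cv2.resize(im[140:210,220:295],None,fx=8,fy=8,interpolation=cv2.INTER_CUBIC))
```

```text
(no output)
```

View pics/w3n.png

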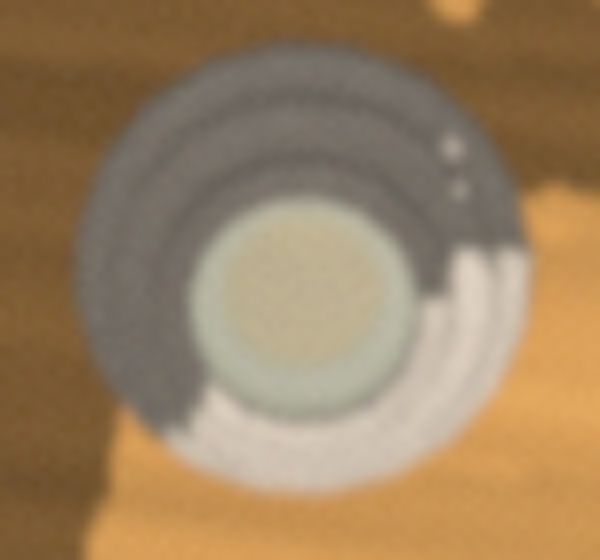

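Run:
```python
from h import *
c=dict(np.load("w3.npz"))
cr=lambda L,x0,y0,f:(np.array(L,float)/f+[x0,y0])
print(onz(c,cr([(303.5,267)],220,140,8),.012),onz(c,cr([(301.5,309),(188,309),(415,309)],220,140,8),.032))
print(onz(c,cr([(77,267),(530,267)],220,140,8),.007))
im=cv2.imread("pics/w3.png");hsv=cv2.cvtColor(im,cv2.COLOR_BGR2HSV)
m=(hsv[...,1]<70).astype(np.uint8)*255
n,l,st,ce=cv2.connectedComponentsWithStats(m)
for i in range(1,n):
    if st[i,4]>300: print(st[i],ce[i].round(1))
for P in [(0.616,-0.075)]:
  for z,d in((.032,.04),(.014,.064)):
    pass
```

```text
[[ 0.62012498 -0.07664606  0.012     ]] [[ 0.61945771 -0.07645324  0.032     ]
 [ 0.61715379 -0.06187969  0.032     ]
 [ 0.62176158 -0.09102647  0.032     ]]
[[ 0.61389774 -0.04523893  0.007     ]
 [ 0.62389201 -0.10845985  0.007     ]]
[  32    0   98   89 4823] [72.7 41.6]
[ 230  146   56   55 2434] [257.4 172.9]
[    0   156   134   105 12595] [ 62.3 206.6]
[ 386  172   70   48 2715] [421.1 195.2]
[    0   239   512   145 36720] [259.6 335.3]
```

Run:
```python
from h import *
from plant import status
for i in range(3): print(status.get_state()["eef_pos"])
delta([0.6197,-0.0765,.23],9)
```

```text
[ 0.61421263 -0.07769549  0.33058282]
[ 0.61421263 -0.07769549  0.33058282]
[ 0.61421263 -0.07769549  0.33058282]
t 1.93 pos [ 0.6142 -0.0777  0.3306] rot [1.7995e+02 7.0000e-02 8.8900e+00] shift mm [  5.7  -0.4 100.6] turn -0.001899236938588874
```

Emit:
arm_command([
  {"linear": [4,1,50],"turn": 0},
  {"linear": [4,1,100],"turn": 0},
  {"linear": [4,1,100],"turn": 0},
  {"linear": [4,1,100],"turn": 0},
])

```text
time_s: 2.42
eef_pos: [0.6196, -0.0776, 0.2328]
tcp_rot: [179.9, -0.1, 8.9]
force: [1.0, -0.9, 0.4]
width: 1.003
```

Run:
```python
from h import *
from plant import vision
delta([0.6197,-0.0765,.197],9)
c=vision.get_calibration("wrist"); im=vision.grab_frame("wrist")
cv2.imwrite("pics/w4.png",im); np.savez("w4.npz",**c)
cv2.imwrite("pics/w4b.png",cv2.resize(im,(768,576),interpolation=cv2.INTER_CUBIC))
delta([0.6197,-0.0765,.197],9)
```

```text
t 2.42 pos [ 0.6196 -0.0776  0.2328] rot [ 1.7994e+02 -1.3000e-01  8.9100e+00] shift mm [ 0.2 -1.1 35.8] turn -0.001601936736941347
t 2.48 pos [ 0.62   -0.0773  0.2333] rot [179.93  -0.21   8.93] shift mm [-0.3 -0.8 36.3] turn -0.001251241486902914
```

View pics/w4b.png

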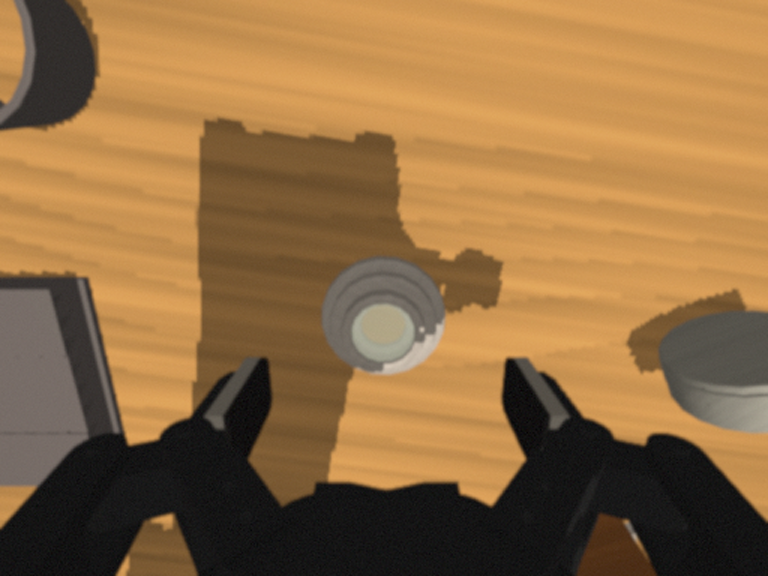

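Run:
```python
from h import *
c=dict(np.load("w4.npz"))
print(onz(c,np.array([(383,331),(351,331),(415,331),(383,303),(383,361)])/1.5,.032).round(4))
# fingertip visible pads: tool coords
```

```text
[[ 0.6212 -0.076   0.032 ]
 [ 0.6189 -0.0613  0.032 ]
 [ 0.6235 -0.0906  0.032 ]
 [ 0.6348 -0.0739  0.032 ]
 [ 0.6059 -0.0783  0.032 ]]
```

Emit:
arm_command([
  {"linear": [0,-1,20],"turn": 0},
  {"linear": [0,-1,32],"turn": 0},
  {"linear": [0,-1,36],"turn": 0},
  {"linear": [0,-1,36],"turn": 0},
  {"linear": [0,-1,36],"turn": 0},
])

```text
time_s: 3.1
eef_pos: [0.6191, -0.0756, 0.195]
tcp_rot: [180.0, -0.0, 9.0]
force: [1.0, 0.7, -0.4]
width: 0.997
```

Run:
```python
from h import *
delta([0.6197,-0.0765,.197],9)
```

```text
t 3.1 pos [ 0.6191 -0.0756  0.195 ] rot [ 1.7999e+02 -3.0000e-02  8.9800e+00] shift mm [ 0.4  1.  -2. ] turn -0.00026412645727484245
```

Emit:
arm_command([
  {"linear": [1,1,-2],"turn": 0},
  {"linear": [1,1,-2],"turn": 0},
  {"linear": [1,1,-2],"turn": 0},
  {"linear": [1,1,-2],"turn": 0},
], gripper=110)

```text
time_s: 3.6
eef_pos: [0.62, -0.0764, 0.1967]
tcp_rot: [-180.0, 0.0, 9.0]
force: [0.6, -0.9, -0.1]
width: 0.568
```

Run:
```python
from h import *
from plant import vision
c=vision.get_calibration("wrist"); im=vision.grab_frame("wrist");s=vision.grab_frame("side")
cv2.imwrite("pics/w5.png",im); cv2.imwrite("pics/w5b.png",cv2.resize(im,(768,576),interpolation=cv2.INTER_CUBIC))
q=proj(vision.get_calibration("side"),[[.62,-.0765,.03]])[0].astype(int);print(q)
cv2.imwrite("pics/s5.png",cv2.resize(s[q[1]-40:q[1]+30,q[0]-50:q[0]+50],None,fx=7,fy=7,interpolation=cv2.INTER_CUBIC))
delta([0.6205,-0.0762,.197],9)
```

```text
[216 167]
t 3.7 pos [ 0.62   -0.0764  0.1967] rot [-1.80e+02  1.00e-02  8.99e+00] shift mm [ 0.5 -0.1 -0.3] turn -0.00023204024629653482
```

View pics/w5b.png

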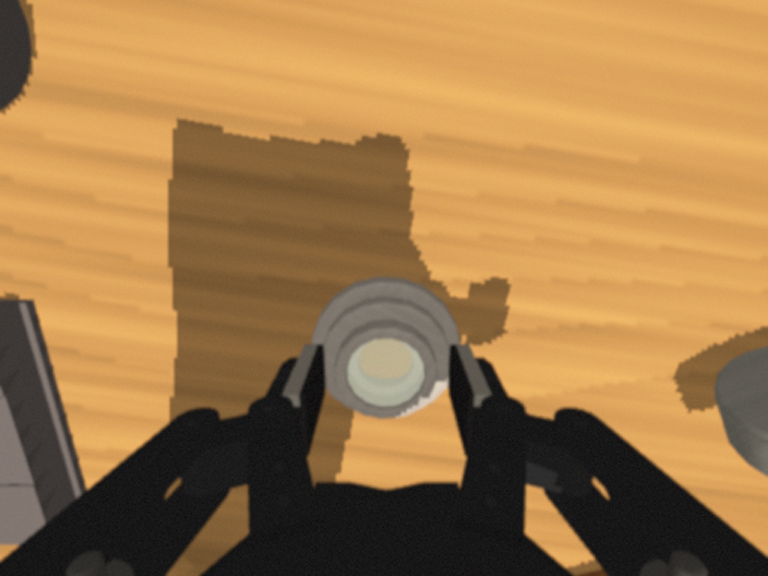

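View pics/s5.png

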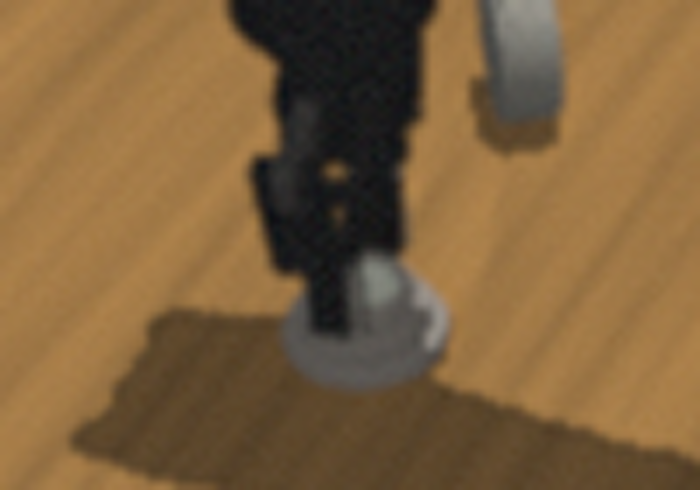

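The fingers straddle the small ring, with tips at flange height above the two lower steps. Next I close and lift a little.

Emit:
arm_command([
  {"linear": [0,0,0],"turn": 0},
  {"linear": [0,0,0],"turn": 0},
  {"linear": [0,0,0],"turn": 0},
  {"linear": [0,0,0],"turn": 0},
], gripper=200)

```text
time_s: 4.2
eef_pos: [0.6201, -0.0764, 0.1972]
tcp_rot: [180.0, -0.0, 9.0]
force: [-1.6, 0.2, 4.8]
width: 0.434
```

Emit:
arm_command([
  {"linear": [0,0,-8],"turn": 0},
  {"linear": [0,0,-20],"turn": 0},
  {"linear": [0,0,-40],"turn": 0},
  {"linear": [0,0,-60],"turn": 0},
  {"linear": [0,0,-60],"turn": 0},
])

```text
time_s: 4.82
eef_pos: [0.6211, -0.0765, 0.2593]
tcp_rot: [179.9, -0.3, 9.0]
force: [0.6, 0.6, -1.5]
width: 0.434
```

Run:
```python
from h import *
from plant import vision
c=vision.get_calibration("wrist"); im=vision.grab_frame("wrist");s=vision.grab_frame("side")
cv2.imwrite("pics/w6.png",im); cv2.imwrite("pics/w6b.png",cv2.resize(im,(768,576),interpolation=cv2.INTER_CUBIC))
q=(216,167)
cv2.imwrite("pics/s6.png",cv2.resize(s[q[1]-60:q[1]+30,q[0]-50:q[0]+50],None,fx=6,fy=6,interpolation=cv2.INTER_CUBIC))
delta([0.6205,-0.0762,.197],9)
```

```text
t 4.92 pos [ 0.62   -0.0764  0.257 ] rot [ 1.7999e+02 -2.0000e-02  8.9800e+00] shift mm [ 0.5 -0.2 60. ] turn -0.0003004097663360765
```

View pics/w6b.png

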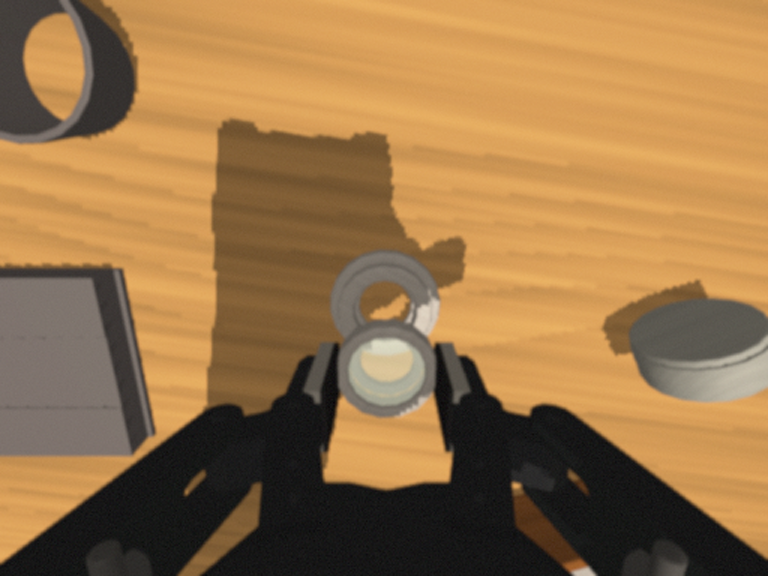

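View pics/s6.png

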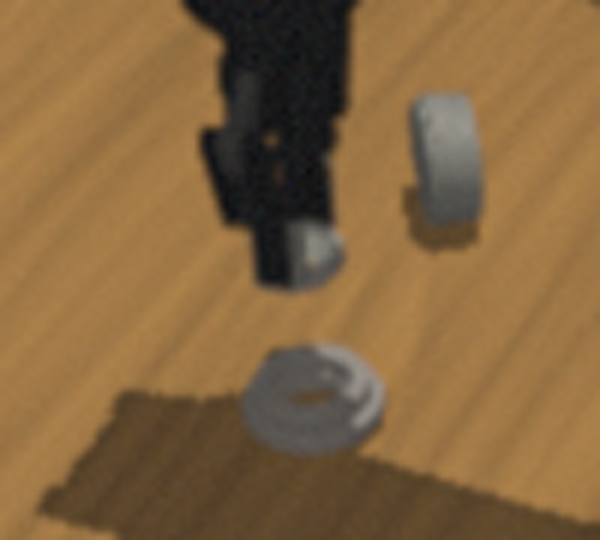

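Emit:
arm_command([
  {"linear": [-7,-54,-20],"turn": 0},
  {"linear": [-14,-108,-40],"turn": 0},
  {"linear": [-21,-162,-60],"turn": 0},
  {"linear": [-28,-216,-70],"turn": 0},
  {"linear": [-35,-270,-70],"turn": 0},
  {"linear": [-42,-322,-70],"turn": 0},
  {"linear": [-42,-322,-70],"turn": 0},
  {"linear": [-42,-322,-70],"turn": 0},
])

```text
time_s: 5.92
eef_pos: [0.5282, 0.2344, 0.3259]
tcp_rot: [179.9, 0.1, 9.0]
force: [-0.0, -0.6, 0.6]
width: 0.425
```

Run:
```python
from h import *
from plant import vision
c=vision.get_calibration("wrist"); im=vision.grab_frame("wrist")
cv2.imwrite("pics/w7.png",im); np.savez("w7.npz",**c)
cv2.imwrite("pics/w7b.png",cv2.resize(im,(768,576),interpolation=cv2.INTER_CUBIC))
delta([0.5277,.2354,.30],9)
```

```text
t 5.97 pos [0.5286 0.2336 0.326 ] rot [1.7992e+02 6.0000e-02 8.8900e+00] shift mm [-0.6 -1.9 26. ] turn -0.0019096590180639882
```

View pics/w7b.png

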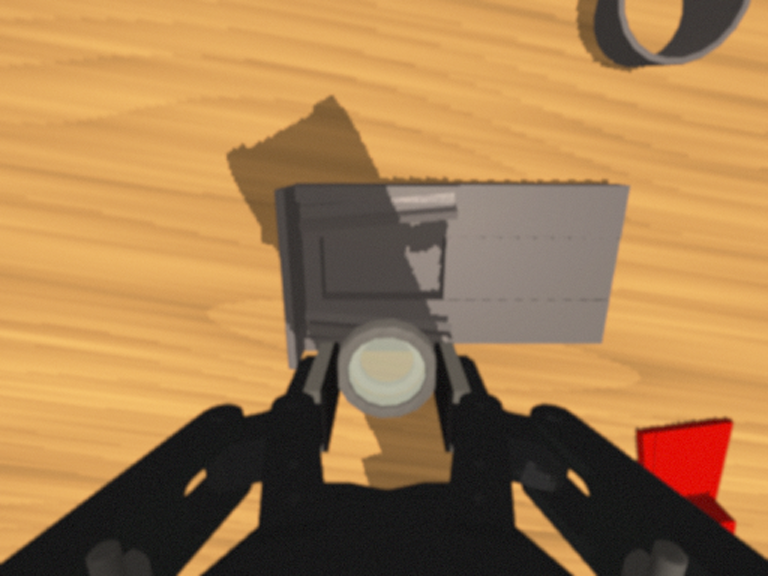

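Run:
```python
import cv2
im=cv2.imread("pics/w7.png")
c=im[110:240,175:430]
c=cv2.convertScaleAbs(c,alpha=1.5,beta=10)
cv2.imwrite("pics/w7c.png",cv2.resize(c,None,fx=3.1,fy=3.1,interpolation=cv2.INTER_CUBIC))
```

```text
(no output)
```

View pics/w7c.png

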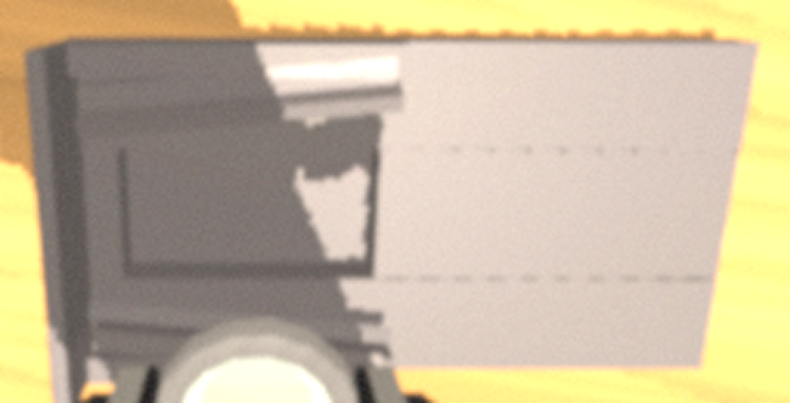

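Run:
```python
from h import *
c=dict(np.load("w7.npz"))
cr=lambda L:(np.array(L,float)/3.1+[175,110])
P=onz(c,cr([(754,44),(705,366),(374,276),(124,277),(121,148),(379,150),(735,150),(710,278)]),.022)
print(P.round(4))
e=P[0]-P[1];print(np.linalg.norm(e),np.degrees(np.arctan2(e[1],e[0]))+90)
d=P[3]-P[2];print(np.linalg.norm(d),np.degrees(np.arctan2(d[1],d[0])))
W=onz(c,cr([(28,52),(45,402)]),.062);print(W.round(4))
yaw=99.2;u=np.array([np.cos(np.radians(yaw)),np.sin(np.radians(yaw))]);n=np.array([-u[1],u[0]])
O=P[:2].mean(0)[:2]+.115*u
for q in np.r_[P,W]: print(((q[:2]-O)@np.c_[u,n]*1000).round(1))
print("origin",O,"pocket",O+.05*u)
```

```text
[[0.6124 0.0849 0.022 ]
 [0.5003 0.0641 0.022 ]
 [0.5155 0.19   0.022 ]
 [0.5015 0.2767 0.022 ]
 [0.5468 0.2827 0.022 ]
 [0.5597 0.1973 0.022 ]
 [0.5783 0.0796 0.022 ]
 [0.5333 0.0732 0.022 ]]
0.11401085652481417 100.4922913947634
0.08778290501937291 99.22886508040261
[[0.5779 0.3055 0.062 ]
 [0.4711 0.2923 0.062 ]]
[-113.7  -57. ]
[-116.3   57. ]
[ 5.6 21.8]
[93.3 21.9]
[ 92.  -23.9]
[  5.7 -22.9]
[-113.5  -22.5]
[-112.6   23. ]
[109.6 -58.2]
[113.6  49.3]
origin [0.53795831 0.18804228] pocket [0.52996425 0.2373991 ]
```

Emit:
arm_command([
  {"linear": [2,-2,40],"turn": 0},
  {"linear": [2,-2,86],"turn": 0},
  {"linear": [2,-2,86],"turn": 0},
  {"linear": [2,-2,86],"turn": 0},
])

```text
time_s: 6.48
eef_pos: [0.5308, 0.2367, 0.2419]
tcp_rot: [-180.0, -0.1, 8.9]
force: [-0.7, 0.3, 0.5]
width: 0.43
```

Run:
```python
from h import *
from plant import vision
delta([0.530,.2374,.1845],9.2)
im=vision.grab_frame("wrist")
cv2.imwrite("pics/w8b.png",cv2.resize(im,(768,576),interpolation=cv2.INTER_CUBIC))
delta([0.530,.2374,.1845],9.2)
```

```text
t 6.47 pos [0.5308 0.2367 0.2419] rot [-1.80e+02 -8.00e-02  8.89e+00] shift mm [-0.8 -0.8 57.4] turn -0.005328666990247383
t 6.53 pos [0.531  0.2371 0.2425] rot [-1.7996e+02 -1.6000e-01  8.9200e+00] shift mm [-1.2 -0.4 58. ] turn -0.004967650723991145
```

View pics/w8b.png

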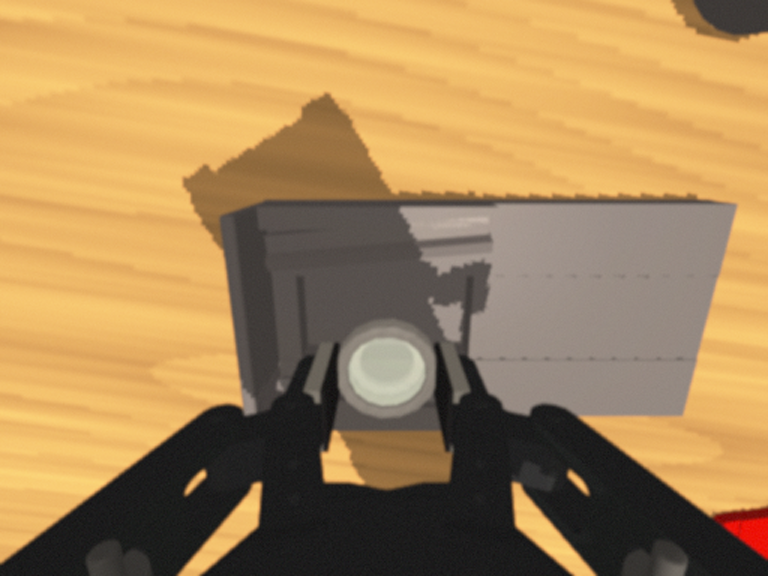

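Emit:
arm_command([
  {"linear": [-0.5,0,30],"turn": -0.005},
  {"linear": [-0.5,0,46],"turn": -0.005},
  {"linear": [-0.5,0,52],"turn": -0.005},
  {"linear": [-0.5,0,56],"turn": -0.005},
  {"linear": [-0.5,0,57],"turn": -0.005},
  {"linear": [-0.5,0,57],"turn": -0.005},
])

```text
time_s: 7.28
eef_pos: [0.5296, 0.2374, 0.1841]
tcp_rot: [-180.0, -0.0, 9.3]
force: [-0.2, -0.0, 0.6]
width: 0.433
```

Run:
```python
from h import *
delta([0.530,.2374,.1845],9.2)
print(tool()[2]["force"])
```

```text
t 7.28 pos [0.5296 0.2374 0.1841] rot [-1.7999e+02 -3.0000e-02  9.2700e+00] shift mm [ 0.4  0.1 -0.4] turn 0.0012512440360294326
[-0.21721514 -0.044554    0.61770847]
```

Down 1 mm, release, then look.

Emit:
arm_command([
  {"linear": [0,0,0.7],"turn": 0},
  {"linear": [0,0,0.7],"turn": 0},
])

```text
time_s: 7.52
eef_pos: [0.5296, 0.2374, 0.1832]
tcp_rot: [-180.0, -0.0, 9.3]
force: [0.4, 0.5, -0.1]
width: 0.428
```

Emit:
arm_command([
  {"linear": [0,0,0],"turn": 0},
  {"linear": [0,0,0],"turn": 0},
  {"linear": [0,0,0],"turn": 0},
], gripper=118)

```text
time_s: 7.9
eef_pos: [0.5294, 0.2373, 0.183]
tcp_rot: [180.0, 0.0, 9.3]
force: [-0.6, -0.0, -0.8]
width: 0.537
```

Emit:
arm_command([
  {"linear": [0,0,-15],"turn": 0},
  {"linear": [0,0,-50],"turn": 0},
  {"linear": [0,0,-100],"turn": 0},
  {"linear": [0,0,-140],"turn": 0},
  {"linear": [0,0,-140],"turn": 0},
  {"linear": [0,0,-140],"turn": 0},
])

```text
time_s: 8.65
eef_pos: [0.5292, 0.2371, 0.3232]
tcp_rot: [180.0, -0.0, 9.3]
force: [-0.4, 0.2, -0.5]
width: 0.536
```

Run:
```python
from h import *
from plant import vision
c=vision.get_calibration("wrist");im=vision.grab_frame("wrist")
cv2.imwrite("pics/w9b.png",cv2.resize(im,(768,576),interpolation=cv2.INTER_CUBIC));cv2.imwrite("pics/w9.png",im);np.savez("w9.npz",**c)
delta([0.530,.2374,.1845],9.2)
```

```text
t 8.7 pos [0.529  0.237  0.3224] rot [1.7997e+02 8.0000e-02 9.2800e+00] shift mm [  1.3  -0.3 137.9] turn 0.0013158279750256979
```

View pics/w9b.png

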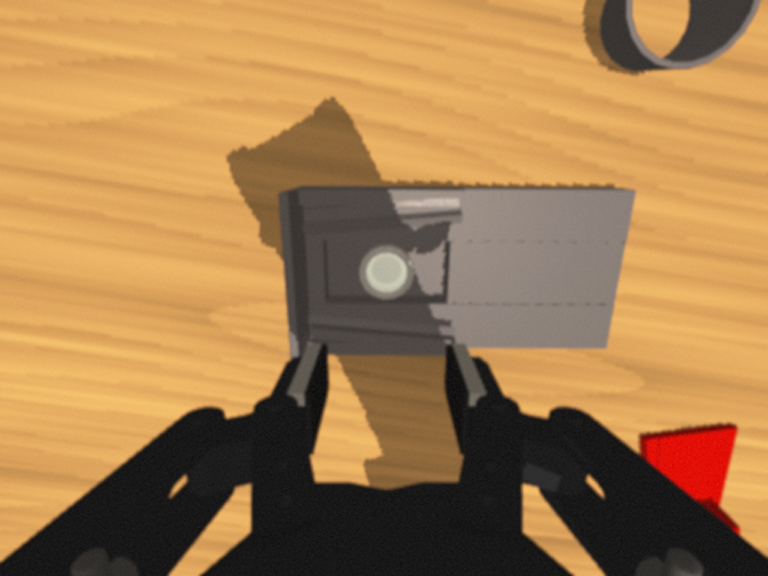

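Run:
```python
from h import *
c=dict(np.load("w9.npz"))
print("ring",onz(c,np.array([(386,271)])/1.5,.018))
im=cv2.imread("pics/w2.png")
cv2.imwrite("pics/w2c.png",cv2.resize(im[145:265,220:345],None,fx=5,fy=5,interpolation=cv2.INTER_CUBIC))
delta([0.45,-0.22,.36],24)
```

```text
ring [[0.53047396 0.2374589  0.018     ]]
t 8.7 pos [0.529  0.237  0.3224] rot [1.7997e+02 8.0000e-02 9.2800e+00] shift mm [-151.6  438.3  -37.1] turn -0.2569929013201348
```

View pics/w2c.png

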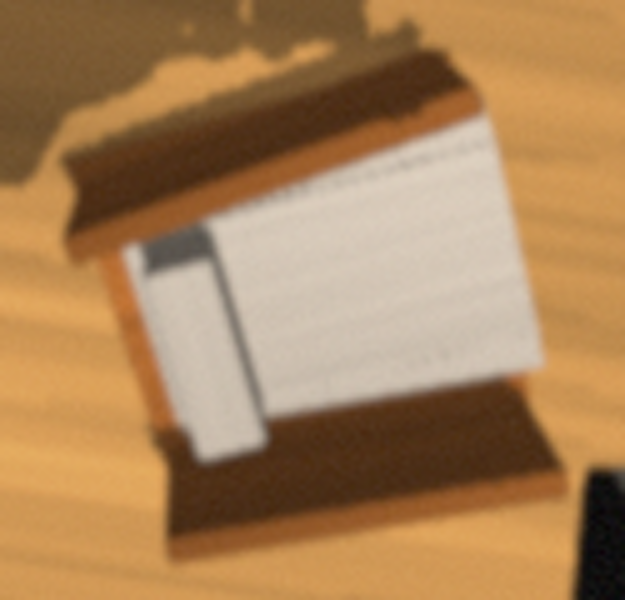

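Emit:
arm_command([
  {"linear": [-19,55,-10],"turn": 0},
  {"linear": [-38,110,-20],"turn": -0.05},
  {"linear": [-57,164,-30],"turn": -0.1},
  {"linear": [-76,219,-37],"turn": -0.15},
  {"linear": [-95,274,-37],"turn": -0.2},
  {"linear": [-114,329,-37],"turn": -0.257},
  {"linear": [-133,384,-37],"turn": -0.257},
  {"linear": [-152,438,-37],"turn": -0.257},
], gripper=0)

```text
time_s: 9.7
eef_pos: [0.449, -0.2211, 0.359]
tcp_rot: [-179.9, 0.1, 24.0]
force: [0.7, -0.0, -0.1]
width: 1.001
```

Emit:
arm_command([
  {"linear": [0,0,0],"turn": 0},
  {"linear": [0,0,0],"turn": 0},
  {"linear": [0,0,0],"turn": 0},
])

```text
time_s: 10.07
eef_pos: [0.4503, -0.2179, 0.3595]
tcp_rot: [-179.9, 0.0, 24.2]
force: [0.1, 0.8, -0.1]
width: 1.0
```

Run:
```python
from h import *
from plant import vision
c=vision.get_calibration("wrist");im=vision.grab_frame("wrist")
cv2.imwrite("pics/w10b.png",cv2.resize(im,(768,576),interpolation=cv2.INTER_CUBIC));cv2.imwrite("pics/w10.png",im);np.savez("w10.npz",**c)
cv2.imwrite("pics/w10c.png",cv2.resize(im[100:240,200:320],None,fx=4.2,fy=4.2,interpolation=cv2.INTER_CUBIC))
delta([0.45,-.22,.1845],24)
```

```text
t 10.12 pos [ 0.4504 -0.2179  0.3597] rot [-1.7995e+02  1.0000e-02  2.4150e+01] shift mm [ -1.1   1.9 175.2] turn 0.0026710523687206644
```

View pics/w10b.png

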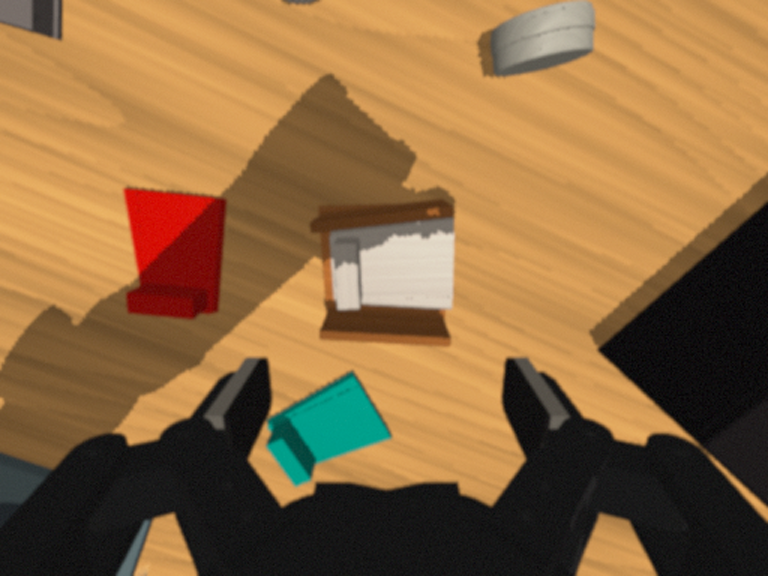

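View pics/w10c.png

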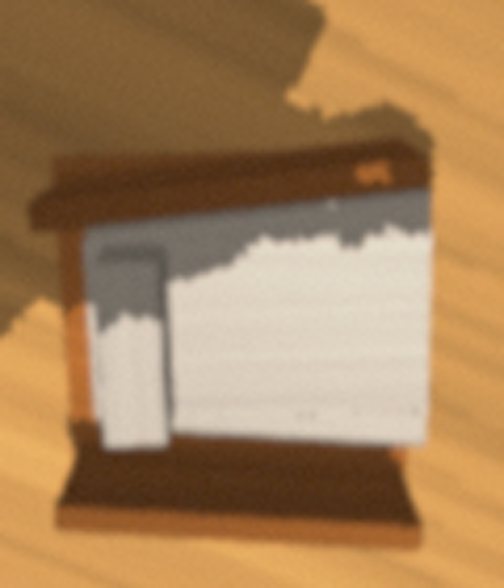

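Run:
```python
from h import *
c=dict(np.load("w10.npz"))
cr=lambda L:(np.array(L,float)/4.2+[200,100])
B=onz(c,cr([(100,262),(162,262),(168,447),(103,449)]),.040);print(B.round(4),"bar centre",B.mean(0))
L=onz(c,cr([(85,228),(430,190),(425,443)]),.012);print(L.round(4))
w=L[1]-L[2];print("wide",np.linalg.norm(w),np.degrees(np.arctan2(w[1],w[0]))+90)
for a,b in((0,3),(1,2)):
    v=B[a]-B[b];print(np.linalg.norm(v),np.degrees(np.arctan2(v[1],v[0]))+90)
# wall top outlines z=.054
W=onz(c,cr([(30,222),(432,190),(55,526),(420,545)]),.054);print(W.round(4))
d1=W[0]-W[1];d2=W[2]-W[3];print(np.degrees(np.arctan2(d1[1],d1[0])),np.degrees(np.arctan2(d2[1],d2[0])))
```

```text
[[ 0.4516 -0.1763  0.04  ]
 [ 0.4583 -0.1911  0.04  ]
 [ 0.4111 -0.2129  0.04  ]
 [ 0.4032 -0.1967  0.04  ]] bar centre [ 0.43104862 -0.19423807  0.04      ]
[[ 0.4523 -0.1677  0.012 ]
 [ 0.5022 -0.2525  0.012 ]
 [ 0.4336 -0.2859  0.012 ]]
wide 0.07630158418340366 115.93894448283106
0.05252637971459226 112.89174192778364
0.05191845570115925 114.77326194577275
[[ 0.4572 -0.1572  0.054 ]
 [ 0.5049 -0.2442  0.054 ]
 [ 0.383  -0.1927  0.054 ]
 [ 0.4183 -0.2849  0.054 ]]
118.72814337269502 110.94178867920346
```

Run:
```python
from h import *
delta([0.4315,-.1935,.25],24.8)
```

```text
t 10.12 pos [ 0.4504 -0.2179  0.3597] rot [-1.7995e+02  1.0000e-02  2.4150e+01] shift mm [ -7.2 -29.9 109.7] turn -0.011291581647234171
```

Emit:
arm_command([
  {"linear": [-7,-30,50],"turn": -0.011},
  {"linear": [-7,-30,110],"turn": -0.011},
  {"linear": [-7,-30,110],"turn": -0.011},
  {"linear": [-7,-30,110],"turn": -0.011},
])

```text
time_s: 10.62
eef_pos: [0.4325, -0.1949, 0.2516]
tcp_rot: [179.9, -0.1, 24.7]
force: [0.3, 0.1, 0.1]
width: 1.0
```

Run:
```python
from h import *
from plant import vision
c=vision.get_calibration("wrist");im=vision.grab_frame("wrist")
cv2.imwrite("pics/w11b.png",cv2.resize(im,(768,576),interpolation=cv2.INTER_CUBIC));cv2.imwrite("pics/w11.png",im);np.savez("w11.npz",**c)
delta([0.4315,-.1935,.19],24.8)
```

```text
t 10.68 pos [ 0.4328 -0.1952  0.2523] rot [ 1.7983e+02 -1.6000e-01  2.4640e+01] shift mm [-0.6 -2.3 62.2] turn -0.002751312091819612
```

View pics/w11b.png

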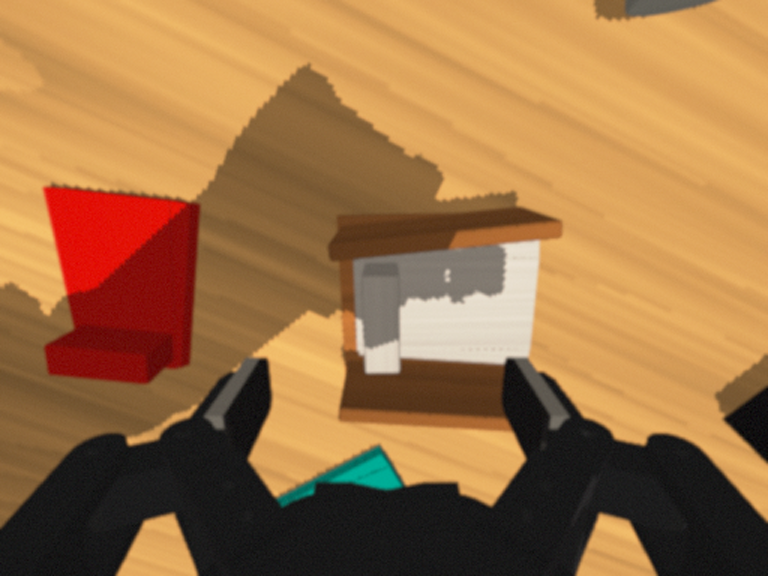

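Run:
```python
from h import *
c=dict(np.load("w11.npz"))
print(onz(c,np.array([(381.5,324),(364,276),(400,276),(400,372),(365,373)])/1.5,.04).round(4))
```

```text
[[ 0.4323 -0.1929  0.04  ]
 [ 0.4511 -0.1753  0.04  ]
 [ 0.4582 -0.1907  0.04  ]
 [ 0.4122 -0.2124  0.04  ]
 [ 0.4042 -0.1965  0.04  ]]
```

Emit:
arm_command([
  {"linear": [0,-1,30],"turn": -0.002},
  {"linear": [0,-1,50],"turn": -0.002},
  {"linear": [0,-1,61],"turn": -0.002},
  {"linear": [0,-1,61],"turn": -0.002},
  {"linear": [0,-1,61],"turn": -0.002},
])

```text
time_s: 11.3
eef_pos: [0.4316, -0.1943, 0.1901]
tcp_rot: [179.9, -0.1, 24.7]
force: [0.1, 0.3, 0.1]
width: 0.999
```

Run:
```python
from h import *
delta([0.4325,-.194,.19],24.8)
```

```text
t 11.3 pos [ 0.4316 -0.1943  0.1901] rot [ 1.7991e+02 -8.0000e-02  2.4730e+01] shift mm [1.  0.1 0.1] turn -0.0011355462506366957
```

Emit:
arm_command([
  {"linear": [1,0,0],"turn": 0},
  {"linear": [1,0,0],"turn": 0},
  {"linear": [1,0,0],"turn": 0},
  {"linear": [1,0,0],"turn": 0},
  {"linear": [1,0,0],"turn": 0},
  {"linear": [1,0,0],"turn": 0},
], gripper=255)

```text
time_s: 12.05
eef_pos: [0.432, -0.1936, 0.1892]
tcp_rot: [180.0, -0.0, 24.7]
force: [-1.2, 0.6, 5.4]
width: 0.197
```

Run:
```python
from h import *
s=tool()[2];print(s["width"],s["force"],s["wrist_torque"],s["eef_pos"],s["tcp_rot"])
```

```text
0.19654731807659215 [-1.15718572  0.60743019  5.37450485] [0.14843992 0.13644181 0.00960595] [ 0.4320025  -0.19359782  0.18921026] [ 1.79985339e+02 -1.22561330e-02  2.47439471e+01]
```

Emit:
arm_command([
  {"linear": [0,0,-6],"turn": 0},
  {"linear": [0,0,-20],"turn": 0},
  {"linear": [0,0,-45],"turn": 0},
  {"linear": [0,0,-80],"turn": 0},
  {"linear": [0,0,-110],"turn": 0},
  {"linear": [0,0,-110],"turn": 0},
  {"linear": [0,0,-110],"turn": 0},
])

```text
time_s: 12.92
eef_pos: [0.4314, -0.1935, 0.2987]
tcp_rot: [-180.0, 0.0, 24.7]
force: [-0.0, -0.1, -1.6]
width: 0.198
```

Run:
```python
from h import *
from plant import vision
c=vision.get_calibration("wrist");im=vision.grab_frame("wrist")
cv2.imwrite("pics/w12b.png",cv2.resize(im,(768,576),interpolation=cv2.INTER_CUBIC));cv2.imwrite("pics/w12.png",im);np.savez("w12.npz",**c)
s=vision.grab_frame("side")
cv2.imwrite("pics/s12.png",cv2.resize(s[60:260,170:400],None,fx=3,fy=3,interpolation=cv2.INTER_CUBIC))
u=np.radians(99.2);O=np.array([.538,.188]);b=O+(-.058+.035)*np.array([np.cos(u),np.sin(u)]);print(b)
delta([b[0],b[1],.30],9.2)
```

```text
[0.54167727 0.16529587]
t 13.03 pos [ 0.4313 -0.1934  0.2981] rot [-1.7991e+02  9.0000e-02  2.4740e+01] shift mm [ 250.4 -279.6   -1.9] turn 0.2712887698450299
```

View pics/w12b.png

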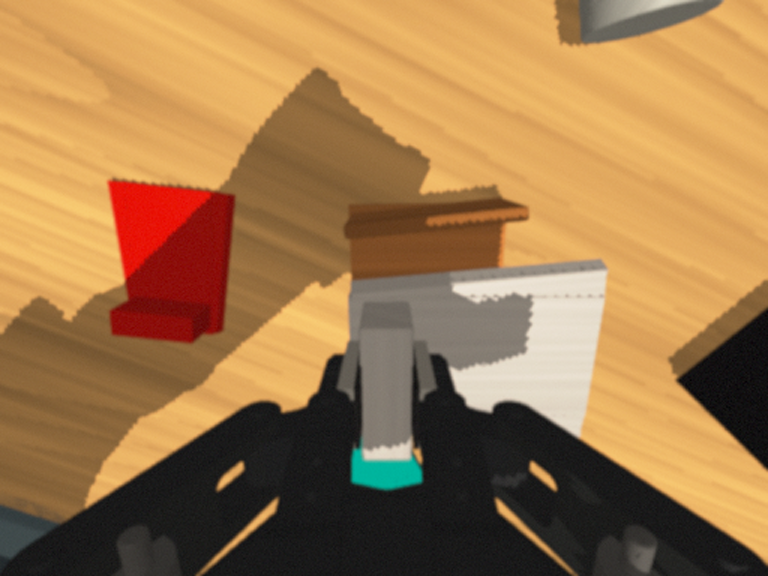

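View pics/s12.png

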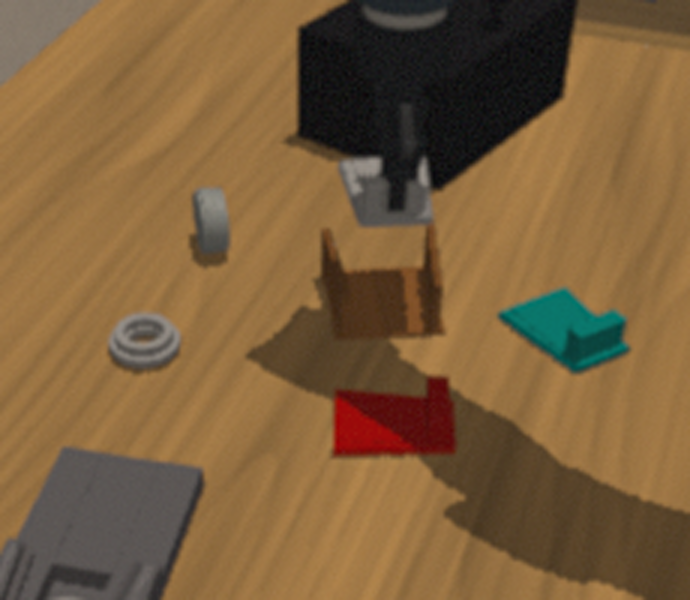

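The lid is held level and the stand is empty; the two lower rings and the tin are where they were. Next I carry the lid over the landing.

Emit:
arm_command([
  {"linear": [35,-39,-2],"turn": 0.03},
  {"linear": [71,-79,-2],"turn": 0.08},
  {"linear": [106,-119,-2],"turn": 0.14},
  {"linear": [142,-159,-2],"turn": 0.2},
  {"linear": [178,-199,-2],"turn": 0.25},
  {"linear": [214,-239,-2],"turn": 0.271},
  {"linear": [240,-268,-2],"turn": 0.271},
  {"linear": [250,-280,-2],"turn": 0.271},
])

```text
time_s: 14.02
eef_pos: [0.5415, 0.168, 0.2999]
tcp_rot: [-180.0, 0.1, 9.4]
force: [0.3, -0.4, -1.7]
width: 0.198
```

Emit:
arm_command([
  {"linear": [0,0,30],"turn": 0},
  {"linear": [0,0,50],"turn": 0},
  {"linear": [0,0,50],"turn": 0},
  {"linear": [0,0,50],"turn": 0},
])

```text
time_s: 14.52
eef_pos: [0.542, 0.1647, 0.2514]
tcp_rot: [180.0, -0.0, 9.2]
force: [-0.2, 0.0, -1.0]
width: 0.196
```

Run:
```python
from h import *
from plant import vision
c=vision.get_calibration("wrist");im=vision.grab_frame("wrist")
cv2.imwrite("pics/w13b.png",cv2.resize(im,(768,576),interpolation=cv2.INTER_CUBIC));cv2.imwrite("pics/w13.png",im);np.savez("w13.npz",**c)
delta([.5417,.1653,.2075],9.2)
```

```text
t 14.57 pos [0.5421 0.1649 0.2517] rot [ 1.7999e+02 -5.0000e-02  9.1700e+00] shift mm [-0.4 -0.4 44.2] turn -0.00045250288893960446
```

View pics/w13b.png

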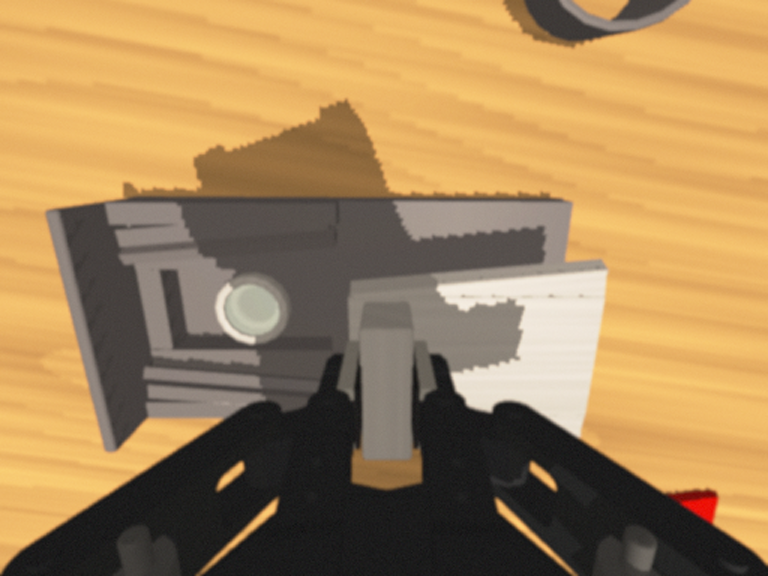

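Emit:
arm_command([
  {"linear": [0,0,25],"turn": 0},
  {"linear": [0,0,36],"turn": 0},
  {"linear": [0,0,41],"turn": 0},
  {"linear": [0,0,43],"turn": 0},
  {"linear": [0,0,43],"turn": 0},
  {"linear": [0,0,43],"turn": 0},
])

```text
time_s: 15.32
eef_pos: [0.5419, 0.1655, 0.2084]
tcp_rot: [-180.0, -0.0, 9.2]
force: [-0.1, -0.5, -1.7]
width: 0.199
```

Emit:
arm_command([
  {"linear": [0,0,0.8],"turn": 0},
  {"linear": [0,0,1.5],"turn": 0},
  {"linear": [0,0,1.5],"turn": 0},
])

```text
time_s: 15.7
eef_pos: [0.5419, 0.1655, 0.2072]
tcp_rot: [180.0, -0.0, 9.2]
force: [-2.2, -0.9, 6.1]
width: 0.195
```

Emit:
arm_command([
  {"linear": [0,0,0],"turn": 0},
  {"linear": [0,0,0],"turn": 0},
  {"linear": [0,0,0],"turn": 0},
  {"linear": [0,0,0],"turn": 0},
], gripper=150)

```text
time_s: 16.2
eef_pos: [0.5417, 0.1653, 0.2064]
tcp_rot: [180.0, 0.0, 9.2]
force: [-0.4, 0.1, -0.5]
width: 0.411
```

Emit:
arm_command([
  {"linear": [0,0,-10],"turn": 0},
  {"linear": [0,0,-40],"turn": 0},
  {"linear": [0,0,-90],"turn": 0},
  {"linear": [0,0,-120],"turn": 0},
  {"linear": [0,0,-120],"turn": 0},
  {"linear": [0,0,-120],"turn": 0},
])

```text
time_s: 16.95
eef_pos: [0.5414, 0.1652, 0.3262]
tcp_rot: [180.0, 0.0, 9.2]
force: [-0.5, -0.4, -0.7]
width: 0.408
```

Run:
```python
from h import *
from plant import vision
c=vision.get_calibration("wrist");im=vision.grab_frame("wrist")
cv2.imwrite("pics/w14b.png",cv2.resize(im,(768,576),interpolation=cv2.INTER_CUBIC));cv2.imwrite("pics/w14.png",im);np.savez("w14.npz",**c)
cv2.imwrite("pics/w14c.png",cv2.resize(im[115:245,180:430],None,fx=3.1,fy=3.1,interpolation=cv2.INTER_CUBIC))
delta([.5417,.1653,.2075],9.2)
```

```text
t 17.0 pos [0.5413 0.1652 0.3257] rot [1.7998e+02 1.0000e-01 9.2200e+00] shift mm [ 7.000e-01 -1.000e-01  1.182e+02] turn 0.0002747381963206738
```

View pics/w14b.png

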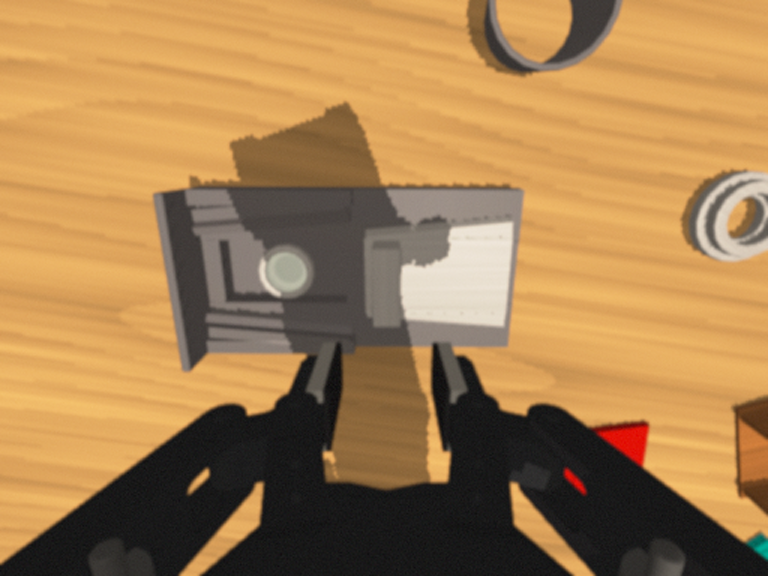

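View pics/w14c.png

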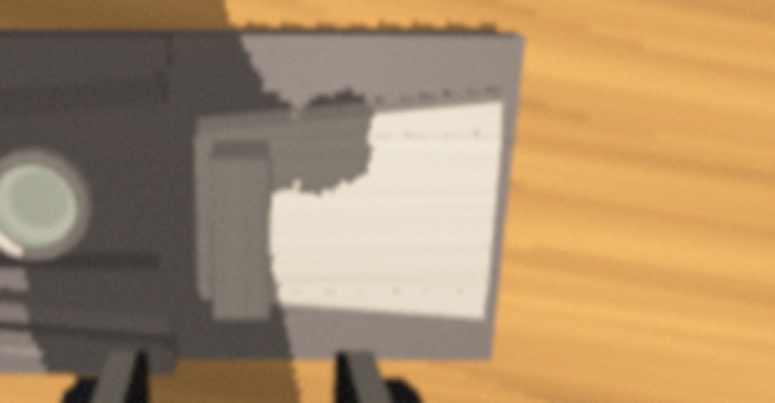

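Run:
```python
from h import *
c=dict(np.load("w14.npz"))
cr=lambda L:(np.array(L,float)/3.1+[180,115])
A=onz(c,cr([(524,36),(493,358)]),.022);L=onz(c,cr([(504,100),(487,320),(197,117),(197,295)]),.030);B=onz(c,cr([(212,158),(271,158),(270,319),(214,320)]),.058)
yaw=99.2;u=np.array([np.cos(np.radians(yaw)),np.sin(np.radians(yaw))]);n=np.array([-u[1],u[0]]);O=np.array([.538,.188])
f=lambda P:((P[:,:2]-O)@np.c_[u,n]*1000).round(1)
print("landing",f(A),"\nlid",f(L),"\nbar",f(B),f(B).mean(0),B.mean(0))
b=O-.023*u;print(b)
delta([b[0],b[1],.31],99.2)
```

```text
landing [[-114.8  -57.4]
 [-115.4   57.3]] 
lid [[-107.8  -37.9]
 [-109.3   38.8]
 [  -9.1  -32.4]
 [  -8.2   29.4]] 
bar [[-14.8 -25. ]
 [-32.1 -25. ]
 [-32.4  26.2]
 [-14.9  26.6]] [-23.55   0.7 ] [0.54106458 0.16462048 0.058     ]
[0.54167727 0.16529587]
t 17.0 pos [0.5413 0.1652 0.3257] rot [1.7998e+02 1.0000e-01 9.2200e+00] shift mm [ 0.5 -0.1 15.7] turn -1.570521588598576
```

Emit:
arm_command([
  {"linear": [0,0,0],"turn": -0.18},
  {"linear": [0,0,0],"turn": -0.36},
  {"linear": [0,0,0],"turn": -0.54},
  {"linear": [0,0,0],"turn": -0.72},
  {"linear": [0,0,0],"turn": -0.9},
  {"linear": [0,0,0],"turn": -1.08},
  {"linear": [0,0,0],"turn": -1.26},
  {"linear": [0,0,0],"turn": -1.44},
], gripper=0)

```text
time_s: 18.0
eef_pos: [0.5413, 0.1652, 0.3251]
tcp_rot: [-179.9, 0.0, 92.1]
force: [0.6, -0.0, 0.3]
width: 0.996
```

Emit:
arm_command([
  {"linear": [0,0,15],"turn": -0.131},
  {"linear": [0,0,45],"turn": -0.131},
  {"linear": [0,0,60],"turn": -0.131},
  {"linear": [0,0,60],"turn": -0.131},
  {"linear": [0,0,60],"turn": -0.131},
])

```text
time_s: 18.62
eef_pos: [0.542, 0.1657, 0.2671]
tcp_rot: [180.0, -0.0, 99.2]
force: [0.6, -0.5, 0.1]
width: 0.997
```

Run:
```python
from h import *
from plant import vision
c=vision.get_calibration("wrist");im=vision.grab_frame("wrist")
cv2.imwrite("pics/w15b.png",cv2.resize(im,(768,576),interpolation=cv2.INTER_CUBIC));cv2.imwrite("pics/w15.png",im);np.savez("w15.npz",**c)
delta([.5415,.165,.2105],99.2)
print(tool()[2]["q"].round(1))
```

```text
t 18.68 pos [0.5421 0.1657 0.2673] rot [ 1.7992e+02 -1.0000e-02  9.9230e+01] shift mm [-0.6 -0.8 56.8] turn 0.0005166174017013313
[ -0.8  36.3 -27.8 105.2  23.4  44.1 -31.8]
```

View pics/w15b.png

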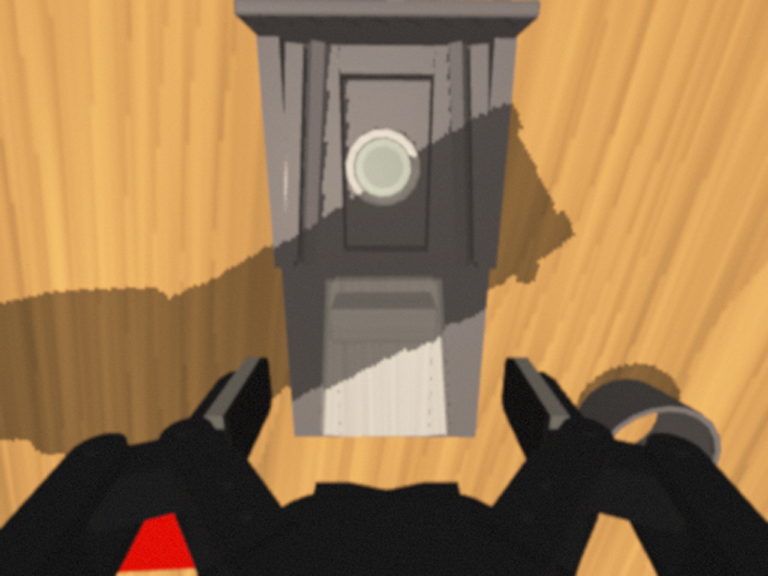

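Emit:
arm_command([
  {"linear": [0,-0.5,30],"turn": 0},
  {"linear": [0,-0.5,48],"turn": 0},
  {"linear": [0,-0.5,56],"turn": 0},
  {"linear": [0,-0.5,56],"turn": 0},
  {"linear": [0,-0.5,56],"turn": 0},
])

```text
time_s: 19.3
eef_pos: [0.5416, 0.1655, 0.2112]
tcp_rot: [179.9, -0.0, 99.2]
force: [1.1, -0.1, 0.4]
width: 1.004
```

Run:
```python
from h import *
delta([.5415,.165,.2105],99.2)
```

```text
t 19.3 pos [0.5416 0.1655 0.2112] rot [ 1.7993e+02 -1.0000e-02  9.9230e+01] shift mm [-0.5 -0.2  0.7] turn 0.0004671751463480186
```

Emit:
arm_command([
  {"linear": [0,0,0],"turn": 0},
  {"linear": [0,0,0],"turn": 0},
  {"linear": [0,0,0],"turn": 0},
  {"linear": [0,0,0],"turn": 0},
  {"linear": [0,0,0],"turn": 0},
], gripper=255)

```text
time_s: 19.92
eef_pos: [0.5416, 0.1655, 0.2112]
tcp_rot: [179.9, -0.0, 99.2]
force: [-0.6, -0.8, 5.7]
width: 0.589
```

Run:
```python
from h import *
from plant import vision
c=vision.get_calibration("wrist");im=vision.grab_frame("wrist")
cv2.imwrite("pics/w16b.png",cv2.resize(im,(768,576),interpolation=cv2.INTER_CUBIC));cv2.imwrite("pics/w16.png",im);np.savez("w16.npz",**c)
delta([.5415,.165,.2105],99.2);print(tool()[2]["force"],tool()[2]["width"])
```

```text
t 19.98 pos [0.5416 0.1654 0.2112] rot [179.94  -0.    99.22] shift mm [-0.4 -0.1  0.7] turn 0.00036261142919274416
[-1.36225093  0.41825072  5.24696599] 0.5945329273512353
```

View pics/w16b.png

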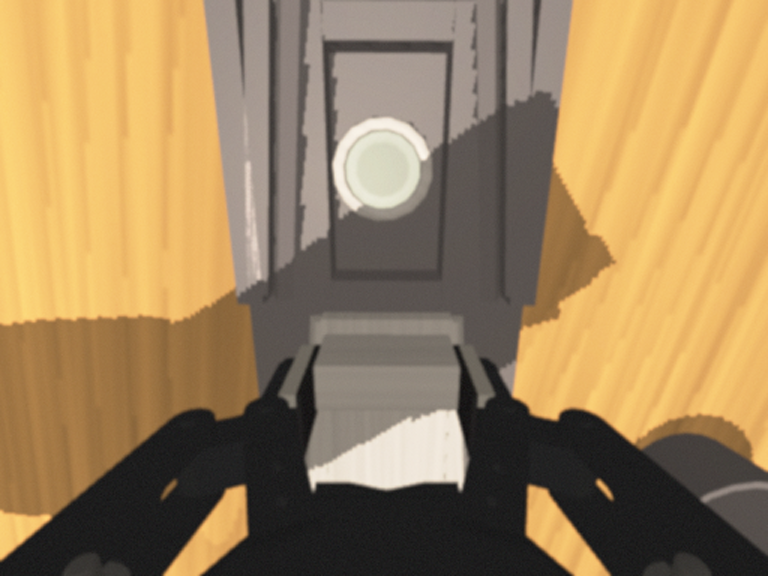

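Emit:
arm_command([
  {"linear": [8,0,0],"turn": 0},
  {"linear": [20,0,0],"turn": 0},
  {"linear": [34,0,0],"turn": 0},
  {"linear": [48,0,0],"turn": 0},
  {"linear": [62,0,0],"turn": 0},
  {"linear": [74,0,0],"turn": 0},
  {"linear": [80,0,0],"turn": 0},
  {"linear": [80,0,0],"turn": 0},
])

```text
time_s: 20.98
eef_pos: [0.5288, 0.2447, 0.2112]
tcp_rot: [179.9, -0.0, 99.2]
force: [0.6, -0.1, 6.5]
width: 0.59
```

```bash
cat >> h.py <<'E'
CY=99.2;CU=np.array([np.cos(np.radians(CY)),np.sin(np.radians(CY))]);CN=np.array([-CU[1],CU[0]]);CO=np.array([.538,.188])
def case(P): return ((np.atleast_2d(P)[:,:2]-CO)@np.c_[CU,CN]*1000).round(1)
def st():
    p,R,s=tool(); f=s["force"]; print("t",round(s["time_s"],2),"case xy",case(p),"z",p[2].round(4),"rot",np.round(s["tcp_rot"],2),"F along/lat/z",round(f[:2]@CU,1),round(f[:2]@CN,1),round(f[2],1),"w",round(s["width"],3))
E
python3 -c "
from h import *
st()"
```

```text
t 20.98 case xy [[57.5 -0. ]] z 0.2112 rot [ 1.7992e+02 -2.0000e-02  9.9250e+01] F along/lat/z -0.2 -0.5 6.5 w 0.59
```

Emit:
arm_command([
  {"linear": [6,0,0],"turn": 0},
  {"linear": [11,0,0],"turn": 0},
  {"linear": [14,0,0],"turn": 0},
  {"linear": [17,0,0],"turn": 0},
  {"linear": [19,0,0],"turn": 0},
  {"linear": [20,0,0],"turn": 0},
  {"linear": [20,0,0],"turn": 0},
])

```text
time_s: 21.85
eef_pos: [0.5261, 0.2631, 0.2112]
tcp_rot: [179.9, 0.1, 99.2]
force: [1.0, -3.2, 7.6]
width: 0.588
```

```bash
python3 -c "
from h import *
st()"
```

```text
t 21.85 case xy [[76.1 -0.3]] z 0.2112 rot [1.7992e+02 9.0000e-02 9.9170e+01] F along/lat/z -3.3 -0.5 7.6 w 0.588
```

Emit:
arm_command([
  {"linear": [1,0,0],"turn": 0},
  {"linear": [2,0,0],"turn": 0},
  {"linear": [3,0,0],"turn": 0},
  {"linear": [3,0,0],"turn": 0},
])

```text
time_s: 22.35
eef_pos: [0.5257, 0.266, 0.2112]
tcp_rot: [179.9, 0.1, 99.2]
force: [0.8, -4.3, 6.0]
width: 0.595
```

```bash
python3 -c "
from h import *
from plant import vision
st()
c=vision.get_calibration('wrist');im=vision.grab_frame('wrist')
cv2.imwrite('pics/w17b.png',cv2.resize(im,(768,576),interpolation=cv2.INTER_CUBIC))
"
```

```text
t 22.35 case xy [[79.  -0.3]] z 0.2112 rot [1.7992e+02 9.0000e-02 9.9170e+01] F along/lat/z -4.4 -0.1 6.0 w 0.595
```

View pics/w17b.png

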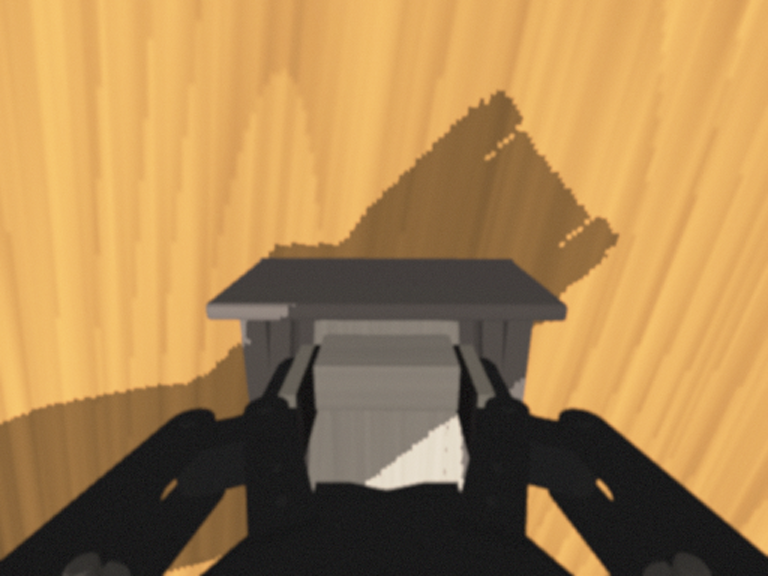

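Emit:
arm_command([
  {"linear": [1,0,0],"turn": 0},
  {"linear": [2,0,0],"turn": 0},
  {"linear": [3,0,0],"turn": 0},
  {"linear": [4,0,0],"turn": 0},
  {"linear": [4,0,0],"turn": 0},
])

```text
time_s: 23.02
eef_pos: [0.525, 0.27, 0.2112]
tcp_rot: [179.9, 0.1, 99.2]
force: [0.6, -4.1, 7.2]
width: 0.597
```

```bash
python3 -c "
from h import *
st()"
```

```text
t 23.02 case xy [[83.  -0.3]] z 0.2112 rot [1.7992e+02 9.0000e-02 9.9170e+01] F along/lat/z -4.1 0.0 7.2 w 0.597
```

Emit:
arm_command([
  {"linear": [1,0,0],"turn": 0},
  {"linear": [2,0,0],"turn": 0},
  {"linear": [2,0,0],"turn": 0},
  {"linear": [3,0,0],"turn": 0},
  {"linear": [3,0,0],"turn": 0},
])

```text
time_s: 23.65
eef_pos: [0.5248, 0.2719, 0.2112]
tcp_rot: [180.0, 0.2, 99.1]
force: [0.4, -7.3, 8.9]
width: 0.594
```

```bash
python3 -c "
from h import *
st()"
```

```text
t 23.65 case xy [[84.9 -0.3]] z 0.2112 rot [179.95   0.21  99.12] F along/lat/z -7.3 0.8 8.9 w 0.594
```

Emit:
arm_command([
  {"linear": [1,0,0],"turn": 0},
  {"linear": [2,0,0],"turn": 0},
  {"linear": [3,0,0],"turn": 0},
  {"linear": [3,0,0],"turn": 0},
])

```text
time_s: 24.15
eef_pos: [0.5248, 0.2727, 0.2112]
tcp_rot: [-180.0, 0.5, 99.1]
force: [0.4, -11.9, 13.7]
width: 0.592
```

```bash
python3 -c "
from h import *
st()"
```

```text
t 24.15 case xy [[85.7 -0.5]] z 0.2112 rot [-180.      0.45   99.05] F along/lat/z -11.8 1.5 13.7 w 0.592
```

Emit:
arm_command([
  {"linear": [1,0,0],"turn": 0},
  {"linear": [2,0,0],"turn": 0},
  {"linear": [3,0,0],"turn": 0},
  {"linear": [3,0,0],"turn": 0},
  {"linear": [3,0,0],"turn": 0},
])

```text
time_s: 24.78
eef_pos: [0.5249, 0.2735, 0.2112]
tcp_rot: [-180.0, 0.7, 99.0]
force: [0.6, -18.8, 17.2]
width: 0.596
```

```bash
python3 -c "
from h import *
st()"
```

```text
t 24.77 case xy [[86.4 -0.7]] z 0.2112 rot [-179.95    0.69   98.99] F along/lat/z -18.6 2.4 17.2 w 0.596
```

Emit:
arm_command([
  {"linear": [-3,0,0],"turn": 0},
  {"linear": [-6,0,0],"turn": 0},
  {"linear": [-6,0,0],"turn": 0},
])

```text
time_s: 25.15
eef_pos: [0.5248, 0.2719, 0.2112]
tcp_rot: [179.9, 0.2, 99.1]
force: [0.9, -6.1, 8.5]
width: 0.589
```

```bash
python3 -c "
from h import *
st()"
```

```text
t 25.15 case xy [[84.9 -0.4]] z 0.2112 rot [179.94   0.18  99.11] F along/lat/z -6.2 0.1 8.5 w 0.589
```

Emit:
arm_command([
  {"linear": [-2,0,0],"turn": 0},
  {"linear": [-2,0,0],"turn": 0},
  {"linear": [-2,0,0],"turn": 0},
], gripper=40)

```text
time_s: 25.52
eef_pos: [0.5237, 0.2722, 0.2103]
tcp_rot: [-180.0, -0.0, 99.3]
force: [0.1, -0.7, 0.0]
width: 0.845
```

Emit:
arm_command([
  {"linear": [0,0,-20],"turn": 0},
  {"linear": [-20,0,-70],"turn": 0},
  {"linear": [-50,0,-110],"turn": 0},
  {"linear": [-60,0,-110],"turn": 0},
  {"linear": [-60,0,-110],"turn": 0},
  {"linear": [-60,0,-110],"turn": 0},
])

```text
time_s: 26.28
eef_pos: [0.5328, 0.2135, 0.3198]
tcp_rot: [-179.9, -0.0, 99.3]
force: [0.2, -0.8, 0.4]
width: 0.847
```

```bash
python3 -c "
from h import *
from plant import vision
st()
c=vision.get_calibration('wrist');im=vision.grab_frame('wrist')
np.savez('w18.npz',**c);cv2.imwrite('pics/w18.png',im)
cv2.imwrite('pics/w18b.png',cv2.resize(im,(768,576),interpolation=cv2.INTER_CUBIC))
st()
"
```

```text
t 26.27 case xy [[26.  1.]] z 0.3198 rot [-1.7991e+02 -3.0000e-02  9.9300e+01] F along/lat/z -0.8 -0.0 0.4 w 0.847
t 26.32 case xy [[26.1  1. ]] z 0.3197 rot [-1.799e+02 -2.000e-02  9.932e+01] F along/lat/z 0.3 -0.3 0.4 w 0.844
```

View pics/w18b.png

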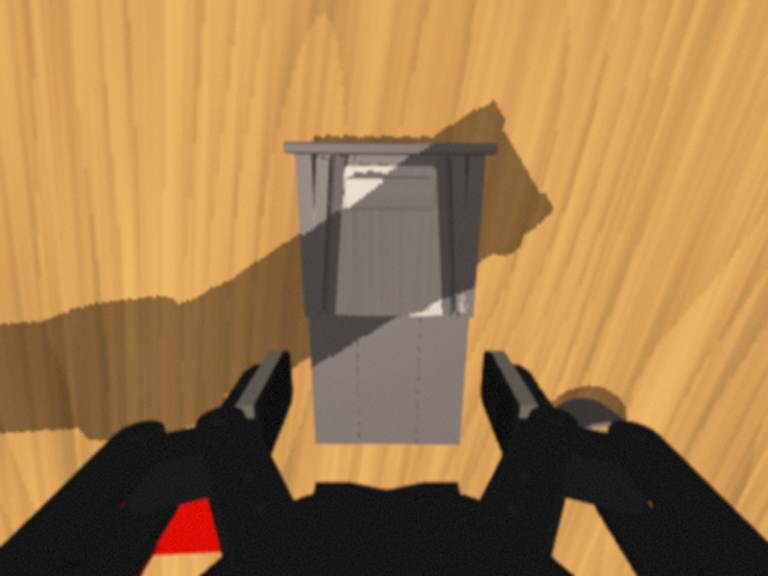

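Run:
```python
import cv2
im=cv2.imread("pics/w18.png")
cv2.imwrite("pics/w18c.png",cv2.resize(cv2.convertScaleAbs(im[90:230,185:335],alpha=1.4,beta=15),None,fx=5,fy=4.2,interpolation=cv2.INTER_CUBIC))
```

```text
(no output)
```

View pics/w18c.png

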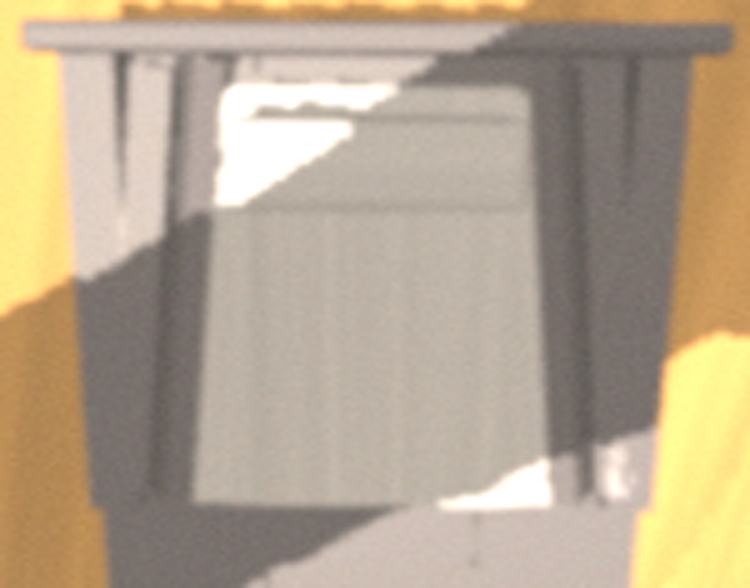

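Run:
```python
from h import *
c=dict(np.load("w18.npz"))
cr=lambda L:np.array(L,float)/[5,4.2]+[185,90]
print("lid wide",case(onz(c,cr([(193,502),(370,505),(550,508)]),.030)))
print("lid narrow",case(onz(c,cr([(225,86),(525,88)]),.030)))
print("bar top",case(onz(c,cr([(240,120),(525,120),(520,210),(235,210)]),.058)))
print("rail mouth top",case(onz(c,cr([(92,505),(650,510)]),.035)),case(onz(c,cr([(150,500),(595,500)]),.035)))
print("landing end",case(onz(c,np.array([(316,443),(461,443)])/1.5,.022)))
print("wall near top",case(onz(c,cr([(25,45),(730,48)]),.062)))
```

```text
lid wide [[  0.1  36.3]
 [ -0.6  -0.7]
 [ -1.3 -38.4]]
lid narrow [[ 99.3  26.7]
 [ 99.  -29.3]]
bar top [[ 93.2  21.6]
 [ 93.3 -26.2]
 [ 75.5 -26.1]
 [ 75.4  22.9]]
rail mouth top [[  1.2  56.4]
 [  0.2 -58.2]] [[  2.6  44.4]
 [  2.8 -46.7]]
landing end [[-113.9   56.9]
 [-113.5  -59.3]]
wall near top [[107.2  55.7]
 [106.9 -58.4]]
```

Emit:
arm_command([
  {"linear": [24,1.5,40],"turn": 0},
  {"linear": [24,1.5,80],"turn": 0},
  {"linear": [24,1.5,100],"turn": 0},
  {"linear": [24,1.5,106],"turn": 0},
  {"linear": [24,1.5,110],"turn": 0},
  {"linear": [24,1.5,110],"turn": 0},
], gripper=255)

```text
time_s: 27.08
eef_pos: [0.5316, 0.2367, 0.2113]
tcp_rot: [179.9, -0.0, 99.2]
force: [-0.2, -0.7, -0.1]
width: 0.001
```

```bash
python3 -c "
from h import *
from plant import vision
st()
c=vision.get_calibration('wrist');im=vision.grab_frame('wrist')
cv2.imwrite('pics/w19b.png',cv2.resize(im,(768,576),interpolation=cv2.INTER_CUBIC))
st()
"
```

```text
t 27.07 case xy [[49.1 -1.5]] z 0.2113 rot [ 1.7992e+02 -2.0000e-02  9.9210e+01] F along/lat/z -0.6 0.3 -0.1 w 0.001
t 27.12 case xy [[49.1 -1.5]] z 0.2114 rot [ 1.7992e+02 -2.0000e-02  9.9200e+01] F along/lat/z -0.5 -1.3 1.1 w -0.001
```

View pics/w19b.png

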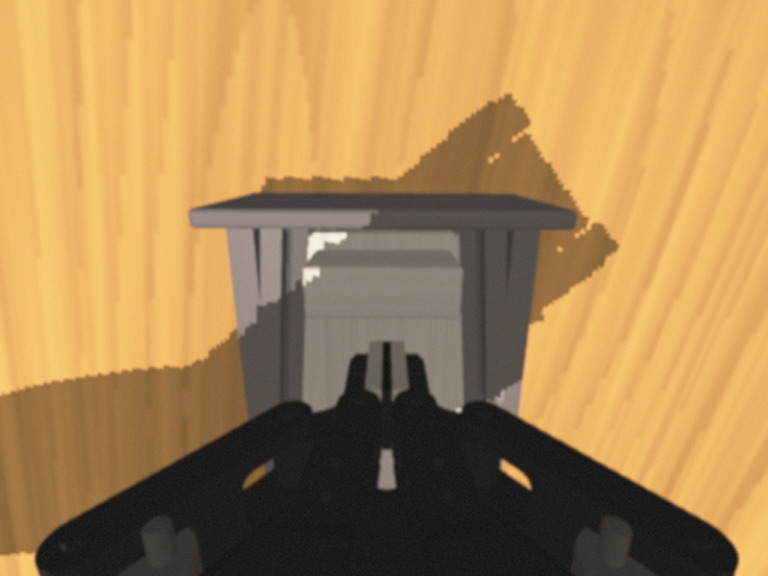

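Emit:
arm_command([
  {"linear": [6,-1.2,0],"turn": 0},
  {"linear": [11,-1.2,0],"turn": 0},
  {"linear": [13,-1.2,0],"turn": 0},
  {"linear": [15,-1.2,0],"turn": 0},
  {"linear": [16,-1.2,0],"turn": 0},
  {"linear": [17,-1.2,0],"turn": 0},
  {"linear": [17,-1.2,0],"turn": 0},
])

```text
time_s: 28.0
eef_pos: [0.5275, 0.2525, 0.2104]
tcp_rot: [-180.0, 0.1, 99.2]
force: [-0.5, -3.1, 1.3]
width: -0.001
```

```bash
python3 -c "
from h import *
st()"
```

```text
t 28.0 case xy [[65.3  0.1]] z 0.2104 rot [-1.7998e+02  7.0000e-02  9.9180e+01] F along/lat/z -3.0 1.0 1.3 w -0.001
```

Emit:
arm_command([
  {"linear": [1.5,0,0],"turn": 0},
  {"linear": [3,0,0],"turn": 0},
  {"linear": [4.5,0,0],"turn": 0},
  {"linear": [5.5,0,0],"turn": 0},
  {"linear": [5.5,0,0],"turn": 0},
])

```text
time_s: 28.62
eef_pos: [0.5275, 0.2539, 0.2104]
tcp_rot: [-179.9, 0.5, 99.0]
force: [0.2, -14.2, 9.1]
width: -0.002
```

```bash
python3 -c "
from h import *
st()"
```

```text
t 28.62 case xy [[66.7 -0.2]] z 0.2104 rot [-179.88    0.5    99.01] F along/lat/z -14.0 2.1 9.1 w -0.002
```

Emit:
arm_command([
  {"linear": [1,0,0],"turn": 0},
  {"linear": [2,0,0],"turn": 0},
  {"linear": [2,0,0],"turn": 0},
  {"linear": [2,0,0],"turn": 0},
])

```text
time_s: 29.12
eef_pos: [0.5276, 0.2544, 0.2104]
tcp_rot: [-179.8, 0.7, 98.9]
force: [0.6, -19.4, 12.4]
width: -0.001
```

Emit:
arm_command([
  {"linear": [-6,0,0],"turn": 0},
  {"linear": [-14,0,0],"turn": 0},
  {"linear": [-24,0,-20],"turn": 0},
  {"linear": [-60,0,-60],"turn": 0},
  {"linear": [-100,0,-70],"turn": 0},
  {"linear": [-130,0,-70],"turn": 0},
  {"linear": [-130,0,-70],"turn": 0},
  {"linear": [-130,0,-70],"turn": 0},
])

```text
time_s: 30.12
eef_pos: [0.5469, 0.1331, 0.2814]
tcp_rot: [179.9, -0.1, 99.3]
force: [-0.7, 0.6, 0.1]
width: 0.0
```

```bash
python3 -c "
from h import *
from plant import vision
st()
c=vision.get_calibration('wrist');im=vision.grab_frame('wrist')
np.savez('w20.npz',**c);cv2.imwrite('pics/w20.png',im)
cv2.imwrite('pics/w20b.png',cv2.resize(im,(768,576),interpolation=cv2.INTER_CUBIC))
"
```

```text
t 30.12 case xy [[-55.6   0. ]] z 0.2814 rot [ 1.7993e+02 -7.0000e-02  9.9260e+01] F along/lat/z 0.7 0.6 0.1 w 0.0
```

View pics/w20b.png

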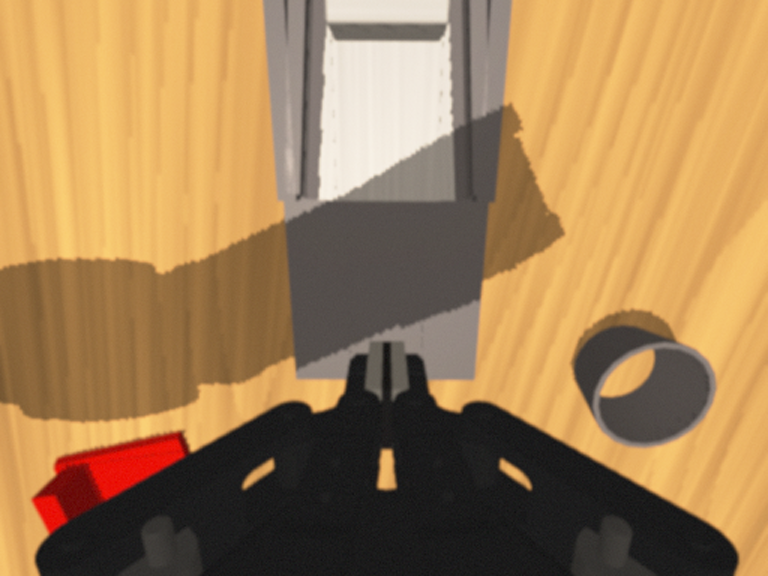

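Run:
```python
import cv2
im=cv2.imread("pics/w20.png")
cv2.imwrite("pics/w20c.png",cv2.resize(cv2.convertScaleAbs(im[100:165,170:345],alpha=1.5,beta=15),None,fx=4.5,fy=4.5*1.5,interpolation=cv2.INTER_CUBIC))
```

```text
(no output)
```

View pics/w20c.png

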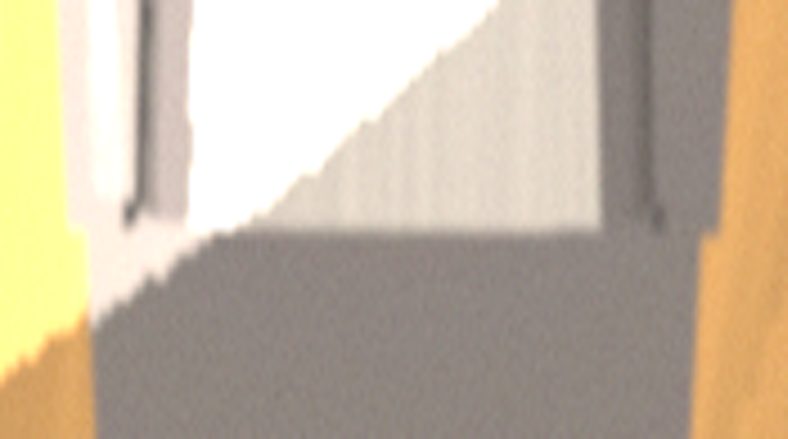

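Run:
```python
from h import *
c=dict(np.load("w20.npz"))
cr=lambda L:np.array(L,float)/[4.5,6.75]+[170,100]
print("lid wide z.030",case(onz(c,cr([(205,232),(400,233),(595,233)]),.030)))
print("rail outer z.035",case(onz(c,cr([(72,230),(718,236)]),.035)), "rail inner foot z.022",case(onz(c,cr([(130,220),(658,226)]),.022)))
print("landing end",case(onz(c,np.array([(297,379),(474,379)])/1.5,.022)))
b=onz(c,np.array([(330,38),(446,38)])/1.5,.030);print("bar rear foot?",case(b)); print("bar rear top",case(onz(c,np.array([(328,23),(450,23)])/1.5,.058)))
```

```text
lid wide z.030 [[ -0.3  33.5]
 [ -0.4  -1.8]
 [ -0.3 -37.2]]
rail outer z.035 [[  0.4  56.3]
 [ -0.2 -58.2]] rail inner foot z.022 [[  0.4  48.7]
 [ -0.3 -50.3]]
landing end [[-114.2   57. ]
 [-114.2  -57.8]]
bar rear foot? [[ 77.7  26.7]
 [ 77.8 -29.6]]
bar rear top [[ 76.1  23.9]
 [ 76.2 -27.3]]
```

Emit:
arm_command([
  {"linear": [-50,0,-40],"turn": 0},
  {"linear": [-100,0,-80],"turn": 0},
  {"linear": [-150,60,-100],"turn": 0},
  {"linear": [-150,60,-100],"turn": 0},
  {"linear": [-150,60,-100],"turn": 0},
])

```text
time_s: 30.8
eef_pos: [0.6309, -0.0058, 0.3807]
tcp_rot: [179.9, -0.0, 99.2]
force: [-0.2, 0.3, -0.3]
width: 0.001
```

```bash
python3 -c "
from h import *
from plant import vision
st()
a=vision.grab_frame('top');b=vision.grab_frame('side')
cv2.imwrite('pics/tf.png',cv2.resize(a,(768,576)));cv2.imwrite('pics/sf.png',cv2.resize(b,(768,576)))
"
```

```text
t 30.8 case xy [[-206.1  -60.7]] z 0.3807 rot [ 1.7994e+02 -4.0000e-02  9.9220e+01] F along/lat/z 0.3 0.1 -0.3 w 0.001
```

View pics/tf.png

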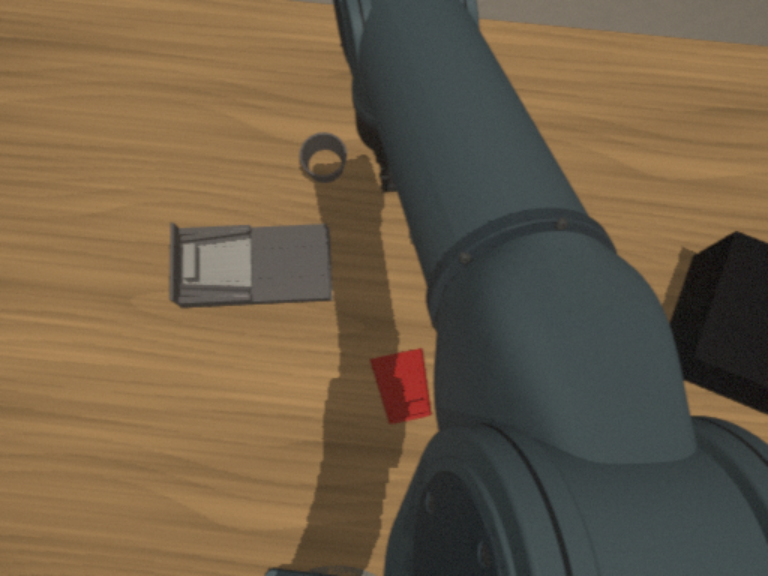

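View pics/sf.png

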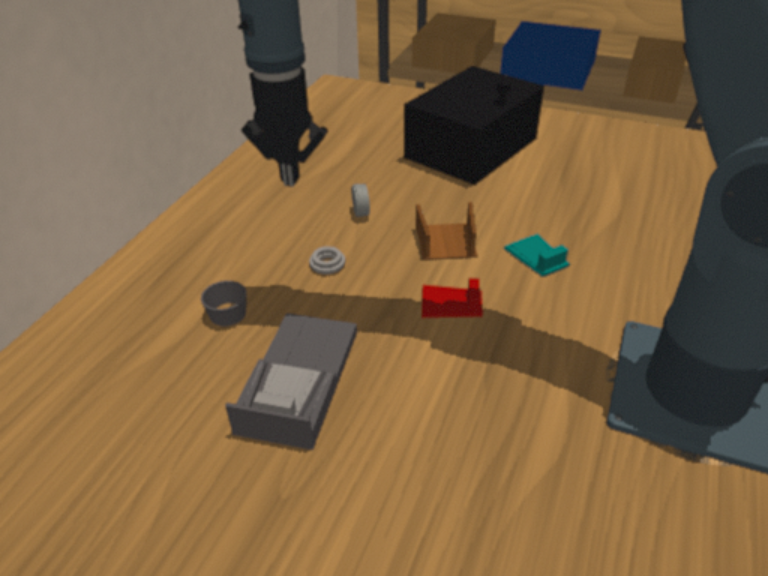

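The final views show the lid home in the way. The hood, tin, two nested rings and both decoys are where they were, and the gripper is clear of everything. Handing in.

```bash
python3 -c "
from plant import finish_job
print(finish_job())"
```

```text
the job is handed in; nothing more can be done
None
```

The ring is in its pocket under the lid, and the lid is wedged home. I handed the job in at about 31 s of the 72 s allowed.

- **Ring:** I lifted the smallest ring off the nest and laid it flat in the pocket. It measured at case x ≈ 50 mm, centred. The other two rings stayed nested.
- **Lid:** I lifted it from the stand by the bar's thickness, set it on the landing at case x ≈ -58 mm, narrow end towards the way, and let go. I then took it by the bar's ends and slid it in with up to about 19 N.
- **Flush check:** The first check after sliding was ambiguous and suggested the lid might be 1–2 mm short. I pushed the bar's rear with closed fingers at up to about 19 N; any movement was too small to tell from the arm's own give. The last close view puts the wide end at -0.3 mm against the rail ends at about 0 mm, so it is flush within measurement error.
- **Bystanders:** In the last side view the hood, tin, nested rings and both decoy lids look unmoved; I judged this by eye and did not measure it. The arm hid the nest and tin in the last top view. The gripper was clear of everything at the end.
- **Refused move:** One early arm command was refused because of a format error. It moved nothing.

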